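# Sort carved marionette parts into their trays

### The job

The carved parts of one marionette lie mixed on the puppet maker's bench: put them away in the three wooden trays. Stand the head upright on its neck in the small square tray, the two shoes on their soles in the two short wide bays of the shoe tray, and the two forearms flat and right way up in the two long narrow bays of the forearm tray, one part to a bay, each lying along its bay (either end first) and flat on the bay's floor. Set each part down rather than dropping it, and leave the glue bottle and the mug where they are.

Things in the scene. Friction and masses are not known exactly. Their poses are not given: they have to be found in the camera images.
- head: Carved wooden marionette head, pale wood, egg shaped on a neck with a round foot, standing: 96 high, 160 g; widest 54 across (straight sides from 46 to 72 above the underside), foot 48 across. A small nose sticks out 8 to -x, so grip it across y, about 58 above the underside. Sizes in mm. Origin: centre of the underside, z up, nose to -x.
- shoe_a: Carved marionette shoe (one of two alike), pale wood, darker sole: 72 long (x), 42 wide (y), 56 high, 80 g. Low toe, 28 high, to -x; a square ankle block, 34 long (x) by 30 wide (y), rises from 28 to 56 above the underside, its centre at x = +10: grip it there across y. Sizes in mm. Origin: centre of the underside, z up, x along the shoe.
- shoe_b: Carved marionette shoe (other of two alike), pale wood, darker sole: 72 long (x), 42 wide (y), 56 high, 80 g. Low toe, 28 high, to -x; a square ankle block, 34 long (x) by 30 wide (y), rises from 28 to 56 above the underside, its centre at x = +10: grip it there across y. Sizes in mm. Origin: centre of the underside, z up, x along the shoe.
- forearm_a: Carved pale wood marionette forearm with mitten hand (one of two alike), lying flat: 120 long (x), hand at -x 34 wide and 20 high (small thumb on top, to 30), forearm 28 wide (y) and 30 high from x = -18 to +60, 70 g. Grip the forearm across y at about x = +5. Sizes in mm. Origin: centre of the underside, z up, x along the length.
- forearm_b: Carved pale wood marionette forearm with mitten hand (other of two alike), lying flat: 120 long (x), hand at -x 34 wide and 20 high (small thumb on top, to 30), forearm 28 wide (y) and 30 high from x = -18 to +60, 70 g. Grip the forearm across y at about x = +5. Sizes in mm. Origin: centre of the underside, z up, x along the length.
- head_tray: Fixed small square green wooden tray, grey felt floor, 82 x 82 outside, one bay 74 x 74 centred on the origin; floor 5 thick, walls 4 thick, tops 20 above the bench. Sizes in mm. Origin: centre of the underside on the bench, z up.
- shoe_tray: Fixed green wooden tray, grey felt floor, 104 (x) by 140 (y) outside, with a 12 thick divider along x making two bays, each 96 long (x) by 60 wide (y), centred at y = -36 and y = +36; floor 5 thick, walls 4 thick, wall and divider tops 20 above the bench. Sizes in mm. Origin: centre of the underside on the bench, z up.
- forearm_tray: Fixed shallow green wooden tray, grey felt floor, 152 (x) by 120 (y) outside, with a 12 thick divider along x making two bays, each 144 long (x) by 50 wide (y), centred at y = -31 and y = +31; floor 5 thick, walls 4 thick, wall and divider tops 12 above the bench. Sizes in mm. Origin: centre of the underside on the bench, z up.
- glue_bottle: White glue bottle, 60 across, 160 high, loose, beyond the trays: leave it alone. Sizes in mm. Origin: centre of the underside.
- mug: Blue ceramic mug, 80 across, 95 high, loose, beyond the trays: leave it alone. Sizes in mm. Origin: centre of the underside.
Things that resemble listed ones, but are neither listed nor needed, are in the scene too. Leave any blue look-alike of the forearm_a alone.

How it is judged:
By the outcome, as a careful person would: the job done as asked, in the order asked, and still so for the second after the job is handed in, with the robot touching nothing.
It also fails if it takes over 125 s, if anything falls off the work surface, if the arm or the gripper's body presses on something with over 40 N, if the wrist force passes 120 N, or if a joint passes its speed limit or range.

### The arm

A 7-joint arm with a two-finger parallel gripper is mounted at the origin on the work surface. World frame = base frame: x ahead of the robot, y to its left, z up, the work surface at z = 0. Lengths are in m, angles in rad, forces in N, time in s.
With the tool pointing down it reaches from about 0.4 to 0.875 m from the base axis. Payload 19.3 kg.
Tool frame: the origin (TCP) lies between the finger pads; the fingertips stand 8 mm ahead of it and the grasp point (between the pads) lies 11 mm behind it (bot.tip_extent is the x of the fingertips in the tool frame, in m); x points along the fingers, y is the direction in which the jaws open and shut, and the axes are right-handed (so a half turn about x gives the same grasp; the last joint's range is limited). The gripper opens to 85 mm and grips with 20 to 120 N. Pads are 22 mm wide; open, the fingers measure 114 mm over their backs; the gripper's body (76 mm by 85 mm) begins 54 mm behind the grasp point. The pads swing forward as they close: fully open they stand 13 mm farther back than shut.
Start: joints at [-1.248, 0.521, -0.036, 1.599, 0.021, 1.021, -0.113], TCP at [0.239, 0.577, 0.239] pointing down, gripper open.
Joint ranges: [-2.91, 2.91], [-0.3, 2.13], [-1.5, 1.42], [0.17, 2.43], [-1.26, 4.41], [0.16, 1.93], [-2.52, 2.52]. Speed limits (rad/s): [1.89, 1.89, 2.39, 2.39, 3.01, 3.01, 3.01].

### API

Orientations are given as [roll, pitch, yaw] about the fixed x, y, z axes, in that order (R = Rz(yaw) Ry(pitch) Rx(roll)).
In Python, from workcell import telemetry, grab_frame, job, cut_out, pinpoint, bot gives the robot as it stands.
- The arm moves only by the tool send_rows, never from a script. Its argument "rows" is a list of rows, each an object of numbers: "dx", "dy", "dz": the shift along the tool's x, y, z in cm; "rx", "ry", "rz": the turn, a rotation vector about the tool's x, y, z in units of 10 degrees (1.0 is 10 degrees); "fingers": the closure, from -1 (fully open) to 1 (shut). In form: [{"dx": .., "dy": .., "dz": .., "rx": .., "ry": .., "rz": .., "fingers": ..}, ...]. A call has exactly 8 rows; each row is the pose to reach, as a shift and turn from the pose commanded when the call began, along the tool's axes at that moment; what a row does not reach only later rows make up. A row lasts 1/8 s, in which the tool goes at most 62.5 mm and 10.7 degrees, less where a joint would pass 70% of its speed; a pose out of reach is approached as far as the arm can. A call with a gripper value outside its range is refused whole. The fingers move at their own pace and stop on an object; "squeeze" is the grip in N (left out, the last holds). Time passes only in rows, so rows that repeat a pose let the fingers close, or fill a call up. It gives the time, the measured TCP pose, the force and the opening at its end, in the units of the state.
- telemetry.observe(): the state, without advancing time (a new reading comes with each control period).
- grab_frame(name): name is "scene" or "top"; returns a dict with "pixels" (400x640x3 uint8, blue, green, red), "fx", "fy", "cx", "cy" (pixels), "k1" (the pictures are not rectified: a ray, as slopes to the right and down, at radius r is drawn at 1 + k1 r^2 times it, then the intrinsics apply), "R" (3x3) and "t" (3): a world point X has camera coordinates R X + t. Camera axes: x right, y down, z forward; pixel columns grow to the right and rows downward; lengths in m; the calibration is good to about 2 mm. A picture is of the moment at which its call begins. There is no depth.
- job.job_done(): hands the job in, once; it reports no verdict.
Trained networks look in a picture, given as the dict that the camera call returned (one of the last four; its "shot" number tells which), for a name from the list of things; names that differ only in an ending like _2 or _b are one class to them, and where a whole thing is asked for, a point or a joint stands for the part that bears it (a point fixed in the world has none). Each returns a list of dicts, best first, with "conf" (0 to 1); they miss things now and then, are a little off and sometimes report something else, mostly with a low value. They report only what shows in the picture. A call takes as long as a camera call. They do not tell look-alikes from the thing itself.
- cut_out(picture, label): "pixels" (400x640 bool, what is visible of it) and "centre" ([column, row] in pixels, amid what is visible of it).
- pinpoint(picture, label): "centre" ([column, row] in pixels: a listed point, or the origin of a listed thing).
The state is a dict: "clock": time; "qpos": joint angles; "qd": joint speeds; "joint_efforts": joint torques, N m; "position": TCP position; "tool_rot": TCP orientation; "force": force on the tool from outside, world axes, zero at the start; "moment": the same for the moment, N m; "grip_width": finger opening in m.
Only numpy, scipy, OpenCV 4.12 (cv2) and the standard library are available. Lean on these libraries where they do the work, as an engineer would, in place of code of your own. Each camera call takes 0.05 s, during which the arm holds its last target.

## Working session

There is one attempt and no reset: what is moved stays moved. The work goes in short steps, Python scripts to look and compute and a tool call to move; the robot and the scene stay as the last step left them, time stands still between calls to the robot, and variables do not carry over. Pictures are saved under pics/ and viewed, and the job is handed in when it is done.

Besides the shell and the picture viewer there is one more tool, called after "Request:" as name([rows], argument=value, ...), one row to a line, values as JSON. send_rows: Moves the arm, as the interface text tells. Its arguments: {"type":"object","properties":{"rows":{"type":"array","items":{"type":"object","properties":{"dx":{"type":"number"},"dy":{"type":"number"},"dz":{"type":"number"},"rx":{"type":"number"},"ry":{"type":"number"},"rz":{"type":"number"},"fingers":{"type":"number"}}}},"squeeze":{"type":"number"}},"required":["rows"]}

```bash
ls; mkdir -p pics; python3 - <<'E'
from workcell import telemetry, grab_frame, job, cut_out, pinpoint, bot
import cv2
print(telemetry.observe()); print(bot, [a for a in dir(bot) if a[0]!='_'])
for n in ("scene","top"):
    p=grab_frame(n); cv2.imwrite(f"pics/{n}0.png",p["pixels"]); print({k:v for k,v in p.items() if k!="pixels"})
    for l in ("head","shoe_a","forearm_a","head_tray","shoe_tray","forearm_tray"):
        print(l,[(d["centre"],round(d["conf"],2)) for d in pinpoint(p,l)])
E
```

```text
pics
{'clock': 0.0, 'qpos': array([-1.24817064,  0.52203885, -0.0363255 ,  1.60002387,  0.02122817,
        1.02107052, -0.112808  ]), 'qd': array([ 0.00159432, -0.00095772,  0.00073142, -0.00056646, -0.00185969,
       -0.00077689, -0.00052917]), 'joint_efforts': array([ 4.26989072e-04, -9.27107978e+01,  1.98019713e+00, -3.69934380e+01,
        1.78370951e-02,  8.31448036e-03,  4.57472652e-06]), 'position': array([0.23916504, 0.57707044, 0.23870459]), 'tool_rot': array([-1.47814071,  1.56964147, -1.870971  ]), 'force': array([ 0.38852862, -0.6435057 ,  0.36734321]), 'moment': array([-0.01395859, -0.0076422 ,  0.00300277]), 'grip_width': 0.08507068424903373}
<Robot object at 0x7fc293603a10> ['IKError', 'tip_extent']
{'fx': 375.46089886368617, 'fy': 375.46089886368617, 'cx': 319.7683808043792, 'cy': 195.94402923133833, 'k1': -0.03178704279156473, 'R': array([[ 0.6848999 ,  0.72862457, -0.00428646],
       [ 0.60870736, -0.57539252, -0.54625891],
       [-0.40048406,  0.37152347, -0.83760542]]), 't': array([-0.30050931, -0.30350131,  1.1988456 ]), 'shot': 1}
head [([360.8, 152.0],
[... 296 characters left out ...]
0586005, 'fy': 395.43668650586005, 'cx': 315.2206264272085, 'cy': 197.87467309079577, 'k1': -0.02745830437992268, 'R': array([[ 0.01673483, -0.99985655, -0.00261166],
       [-0.99445979, -0.01637329, -0.10383469],
       [ 0.10377703,  0.00433485, -0.99459114]]), 't': array([-0.05578949,  0.49098029,  1.16688714]), 'shot': 2}
head [([243.7, 212.1], 0.71), ([303.6, 203.0], 0.2)]
shoe_a [([304.5, 204.5], 0.89), ([347.1, 218.2], 0.61), ([246.8, 108.9], 0.3)]
forearm_a [([202.4, 242.9], 0.97), ([433.3, 232.2], 0.93), ([421.6, 297.2], 0.8), ([393.2, 241.0], 0.74), ([242.7, 217.1], 0.42), ([297.4, 150.1], 0.27)]
head_tray [([388.8, 169.7], 0.81)]
shoe_tray []
forearm_tray [([294.8, 150.4], 0.55)]
```

```bash
python3 - <<'E'
import cv2
a=cv2.imread("pics/top0.png")[60:340,160:480]; cv2.imwrite("pics/top0z.png",cv2.resize(a,None,fx=2.5,fy=2.14,interpolation=cv2.INTER_CUBIC))
a=cv2.imread("pics/scene0.png"); cv2.imwrite("pics/scene0z.png",cv2.resize(a[60:320,100:500],None,fx=2,fy=2,interpolation=cv2.INTER_CUBIC))
E
```

```text
(no output)
```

View pics/top0.png

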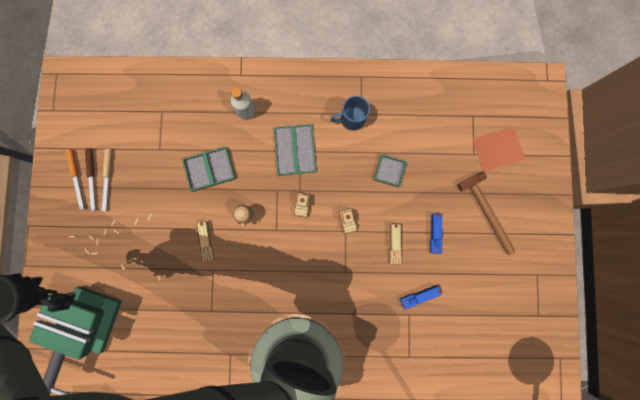

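View pics/top0z.png

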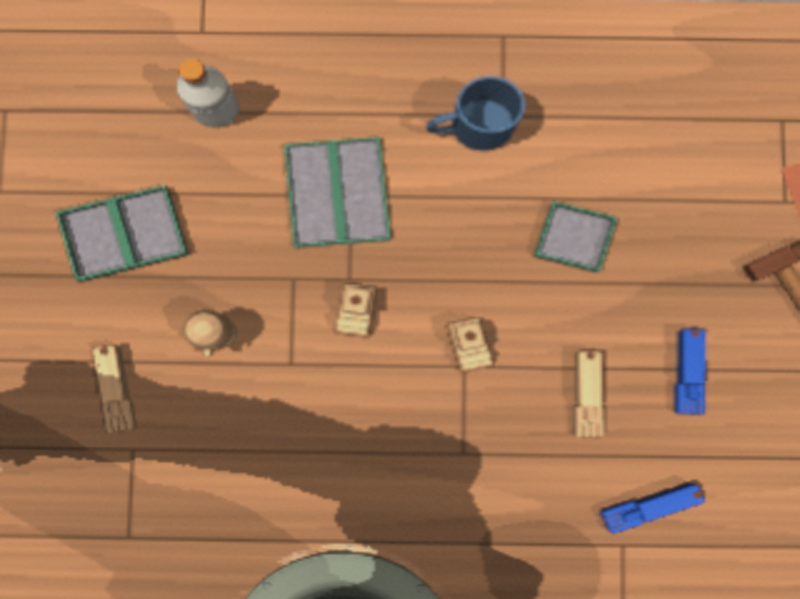

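View pics/scene0z.png

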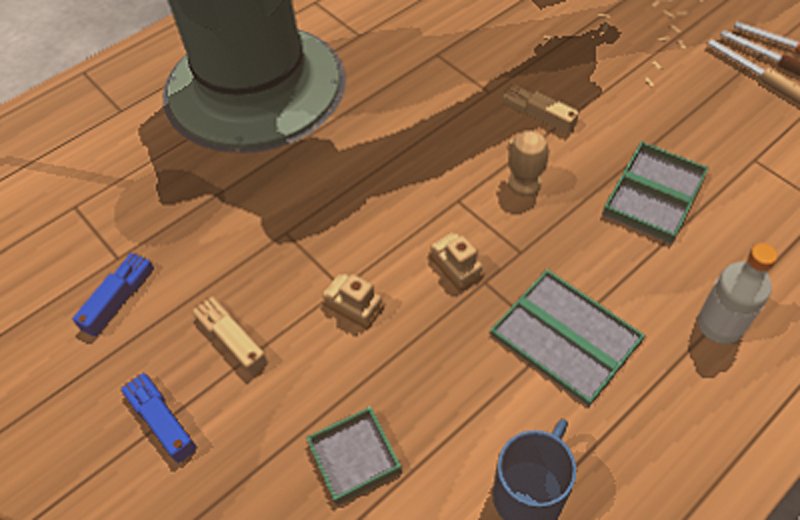

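```bash
cat > h.py <<'E'
import numpy as np, cv2
from scipy.optimize import minimize
from scipy.spatial.transform import Rotation as Ro
from workcell import telemetry, grab_frame, job, cut_out, pinpoint, bot
def proj(p,X):
    c=np.atleast_2d(X)@p["R"].T+p["t"]; s=c[:,:2]/c[:,2:]; s=s*(1+p["k1"]*(s**2).sum(1,keepdims=True))
    return s*[p["fx"],p["fy"]]+[p["cx"],p["cy"]]
def back(p,uv,z):
    d=(np.array(uv)-[p["cx"],p["cy"]])/[p["fx"],p["fy"]]; s=d.copy()
    for _ in range(6): s=d/(1+p["k1"]*(s@s))
    w=p["R"].T@np.r_[s,1]; o=-p["R"].T@p["t"]
    return o+w*(z-o[2])/w[2]
def box(x0,x1,y0,y1,z0,z1): return np.array([[x,y,z] for x in(x0,x1) for y in(y0,y1) for z in(z0,z1)])/1000.
def cyl(r,z0,z1,r1=None):
    a=np.linspace(0,2*np.pi,24,endpoint=False); r1=r if r1 is None else r1
    return np.vstack([np.c_[q*np.cos(a),q*np.sin(a),0*a+z] for q,z in((r,z0),(r1,z1))])/1000.
M=dict(shoe=[box(-36,36,-21,21,0,28),box(-7,27,-15,15,28,56)],
 forearm=[box(-60,-18,-17,17,0,20),box(-18,60,-14,14,0,30)],
 head=[cyl(24,0,8),cyl(14,8,30),cyl(18,30,46,27),cyl(27,46,72),cyl(27,72,96,13),box(-35,-20,-4,4,50,60)],
 head_tray=[box(-41,41,-41,41,0,20)],shoe_tray=[box(-52,52,-70,70,0,20)],forearm_tray=[box(-76,76,-60,60,0,12)])
S=4
def render(p,parts,q,roi):
    x,y,yaw=q[:3]; z=q[3] if len(q)>3 else 0; c,s=np.cos(yaw),np.sin(yaw); R=np.array([[c,-s,0],[s,c,0],[0,0,1]])
    u0,v0,u1,v1=roi; m=np.zeros(((v1-v0)*S,(u1-u0)*S),np.uint8)
    for b in parts:
        uv=(proj(p,b@R.T+[x,y,z])-[u0,v0]+.5)*S-.5
        cv2.fillConvexPoly(m,cv2.convexHull((uv*16).astype(np.int32)),255,shift=4)
    return cv2.resize(m,(u1-u0,v1-v0),interpolation=cv2.INTER_AREA)/255.
def fit(obs,parts,q0,yaws=None,z=0):
    # obs: list of (pic, mask)
    rois=[]
    for p,m in obs:
        v,u=np.nonzero(m); rois.append((u.min()-12,v.min()-12,u.max()+13,v.max()+13))
    def cost(q):
        e=0
        for (p,m),r in zip(obs,rois):
            a=render(p,parts,[q[0],q[1],q[2],z],r); b=m[r[1]:r[3],r[0]:r[2]]
            e+=1-np.minimum(a,b).sum()/np.maximum(a,b).sum()
        return e/len(obs)
    best=None
    for y in (yaws if yaws is not None else np.arange(-np.pi,np.pi,np.pi/8)):
        r=minimize(cost,[q0[0],q0[1],y],method="Nelder-Mead",options=dict(initial_simplex=[[q0[0],q0[1],y],[q0[0]+.01,q0[1],y],[q0[0],q0[1]+.01,y],[q0[0],q0[1],y+.15]],xatol=1e-4,fatol=1e-4,maxiter=150))
        if best is None or r.fun<best.fun: best=r
    return best
E
python3 - <<'E'
from h import *
a=grab_frame("scene"); b=grab_frame("top")
for l in ("head","shoe_a","forearm_a","head_tray","shoe_tray","forearm_tray"):
    k=l.replace("_a",""); ca=cut_out(a,l); cb=cut_out(b,l)
    zc={"head":.04,"shoe":.02,"forearm":.013}.get(k,.01)
    A=[(back(a,d["centre"],zc)[:2],d) for d in ca]; B=[(back(b,d["centre"],zc)[:2],d) for d in cb]
    print(l,[(x.round(3),round(d["conf"],2),d["pixels"].sum()) for x,d in A],"|",[(x.round(3),round(d["conf"],2),d["pixels"].sum()) for x,d in B])
    for x,d in A:
        for y,e in B:
            if np.linalg.norm(x-y)<.03:
                r=fit([(a,d["pixels"]),(b,e["pixels"])],M[k],(x+y)/2); print("  both",r.x.round(4),round(r.fun,3))
                for n,o in (("s",(a,d["pixels"])),("t",(b,e["pixels"]))):
                    q=fit([o],M[k],r.x[:2],[r.x[2]]); print("     ",n,q.x.round(4),round(q.fun,3))
E
```

```text
head [] | [(array([0.437, 0.172]), 0.74, np.int64(350))]
shoe_a [(array([ 0.441, -0.149]), 0.85, np.int64(538))] | [(array([ 0.43 , -0.155]), 0.84, np.int64(315)), (array([ 0.47 , -0.009]), 0.57, np.int64(318))]
  both [ 0.4279 -0.1464  0.2547] 0.138
      s [ 0.4317 -0.1471  0.2137] 0.131
      t [ 0.4276 -0.1457  0.218 ] 0.134
forearm_a [(array([0.361, 0.279]), 0.91, np.int64(423)), (array([ 0.2 , -0.37]), 0.77, np.int64(686)), (array([ 0.402, -0.414]), 0.64, np.int64(687)), (array([ 0.36 , -0.285]), 0.6, np.int64(529))] | [(array([ 0.362, -0.292]), 0.97, np.int64(443)), (array([0.351, 0.292]), 0.75, np.int64(429)), (array([ 0.204, -0.369]), 0.7, np.int64(491)), (array([ 0.383, -0.408]), 0.66, np.int64(496))]
  both [0.3573 0.2811 0.1707] 0.199
      s [0.3618 0.2799 0.0591] 0.192
      t [0.3558 0.282  0.2082] 0.161
  both [ 0.2044 -0.3645 -1.1846] 0.127
      s [ 0.2079 -0.3641 -1.1815] 0.119
      t [ 0.2033 -0.3644 -1.1916] 0.09
  both [ 0.3931 -0.4128 -0.0131] 0.094
      s [ 0.3955 -0.4139 -0.0127] 0.088
      t [ 0.3926 -0.4127 -0.0136] 0.057
  both [ 0.3599 -0.2894 -0.0015] 0.14
      s [ 0.3616 -0.2898 -0.026 ] 0.155
      t [ 0.3598 -0.2903  0.0226] 0.094
head_tray [(array([ 0.59, -0.28]), 0.68, np.int64(1341))] | [(array([ 0.577, -0.274]), 0.6, np.int64(744))]
  both [ 0.5851 -0.2752 -1.8492] 0.065
      s [ 0.5864 -0.275  -1.8473] 0.042
      t [ 0.5833 -0.2757 -1.8501] 0.054
shoe_tray [(array([0.588, 0.28 ]), 0.69, np.int64(1642))] | [(array([0.59 , 0.283]), 0.77, np.int64(1664))]
  both [ 0.5826  0.2835 -2.8437] 0.07
      s [ 0.5844  0.2851 -2.8579] 0.038
      t [ 0.5799  0.2811 -2.8386] 0.048
forearm_tray [(array([0.653, 0.021]), 0.69, np.int64(2764))] | [(array([0.644, 0.011]), 0.75, np.int64(1918)), (array([0.785, 0.204]), 0.2, np.int64(566))]
  both [ 0.6474  0.0193 -3.0217] 0.036
      s [ 0.6489  0.0203 -3.0268] 0.024
      t [ 0.6462  0.0185 -3.0272] 0.031
```

```bash
cat >> h.py <<'E'
def go(pos,jaw,verbose=True):
    """print row numbers to reach TCP pos (m), pointing down, jaw axis angle (world, mod pi)"""
    s=telemetry.observe(); R=Ro.from_euler("xyz",s["tool_rot"]).as_matrix()
    cur=np.arctan2(R[1,1],R[0,1]); jaw=cur+(jaw-cur+np.pi/2)%np.pi-np.pi/2
    T=np.array([[0,np.cos(jaw),np.sin(jaw)],[0,np.sin(jaw),-np.cos(jaw)],[-1,0,0]])
    d=R.T@(np.array(pos)-s["position"])*100; rv=np.degrees(Ro.from_matrix(R.T@T).as_rotvec())/10
    if verbose: print("clk",round(s["clock"],2),"pos",s["position"].round(4),"jaw",round(cur,3),"w",round(s["grip_width"],4),"F",s["force"].round(1),"q7",s["qpos"][6].round(2))
    print("  -> d",d.round(2),"r",rv.round(3))
def draw(p,items,name,roi,f=4):
    u0,v0,u1,v1=roi; im=cv2.resize(p["pixels"][v0:v1,u0:u1],None,fx=f,fy=f,interpolation=cv2.INTER_CUBIC)
    for parts,q in items:
        x,y,yaw=q[:3]; z=q[3] if len(q)>3 else 0; c,s=np.cos(yaw),np.sin(yaw); R=np.array([[c,-s,0],[s,c,0],[0,0,1]])
        for b in parts:
            uv=(proj(p,b@R.T+[x,y,z])-[u0,v0]+.5)*f
            if len(b)==8:
                for i in range(8):
                    for j in range(i):
                        if bin(i^j).count("1")==1: cv2.line(im,tuple(uv[i].astype(int)),tuple(uv[j].astype(int)),(255,0,255),1)
            else: cv2.polylines(im,[cv2.convexHull(uv.astype(np.int32))],True,(255,0,255),1)
    cv2.imwrite(name,im)
E
python3 - <<'E'
from h import *
a=grab_frame("scene"); b=grab_frame("top")
print("head",back(a,[360.8,152.0],0),back(b,[243.7,212.1],0)); print("shoes",back(a,[278.4,212],0),back(a,[324.4,196],0),back(b,[304.5,204.5],0),back(b,[347.1,218.2],0))
O={}
for l in ("head","shoe_a"):
    for n,p in(("s",a),("t",b)):
        for d in cut_out(p,l):
            x=back(p,d["centre"],.04 if l=="head" else .02)[:2]
            r=fit([(p,d["pixels"])],M[l[:4].strip("_")],x); print(l,n,round(d["conf"],2),d["pixels"].sum(),x.round(3),r.x.round(4),round(r.fun,3))
go([.4,.17,.25],np.pi/2)
items=[(M["head"],(.445,.168,0)),(M["shoe"],(.429,-.1465,.23)),(M["shoe"],(.468,-.003,-.1)),(M["forearm"],(.36,-.2895,-.005)),(M["forearm"],(.358,.281,.18))]
draw(a,items,"pics/s1.png",(180,80,380,230)); draw(b,items,"pics/t1.png",(190,180,410,280),3.6)
E
```

```text
head [0.44150777 0.15974453 0.        ] [0.44693509 0.1714923  0.        ]
shoes [ 0.43298958 -0.14173847  0.        ] [ 0.47904448 -0.02094634  0.        ] [ 0.47347414 -0.01490153  0.        ] [ 0.43350317 -0.1462284   0.        ]
head s 0.65 438 [0.378 0.253] [ 0.4007  0.2443 -2.5197] 0.662
head s 0.6 545 [0.438 0.161] [0.4421 0.1622 2.8318] 0.055
head t 0.57 307 [0.436 0.172] [0.4386 0.1628 0.1278] 0.096
shoe_a s 0.84 459 [ 0.484 -0.007] [ 0.4759 -0.0084 -0.2836] 0.17
shoe_a s 0.75 554 [ 0.44  -0.148] [ 0.4322 -0.145   0.1499] 0.098
shoe_a s 0.55 2687 [0.649 0.011] [ 0.6878 -0.008   0.0083] 0.732
shoe_a t 0.73 348 [ 0.428 -0.149] [ 0.4257 -0.1452 -2.8875] 0.07
shoe_a t 0.62 255 [ 0.474 -0.015] [ 0.4748 -0.0077 -3.1692] 0.281
clk 1.7 pos [0.2393 0.5774 0.2393] jaw 1.178 w 0.0849 F [ 0.3  0.8 -0.1] q7 -0.11
  -> d [ -1.07 -31.48  30.44] r [-2.251  0.     0.   ]
```

View pics/s1.png

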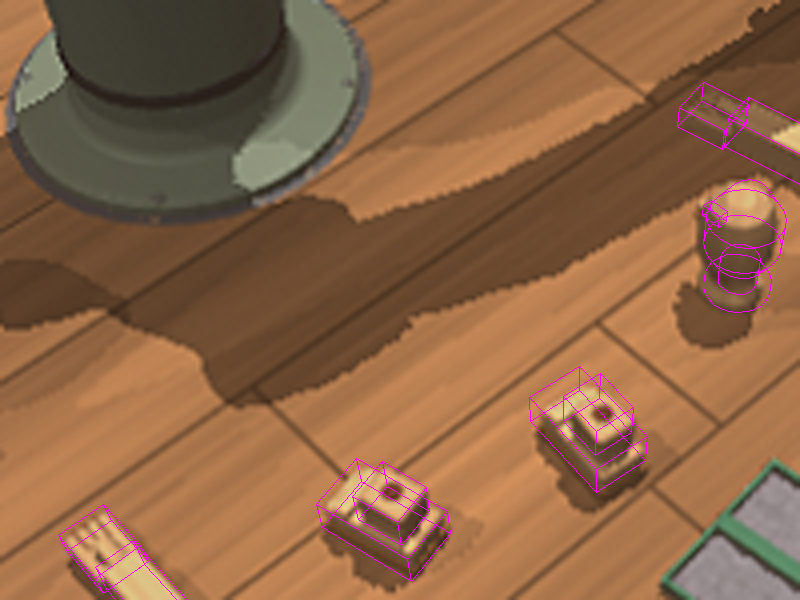

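View pics/t1.png

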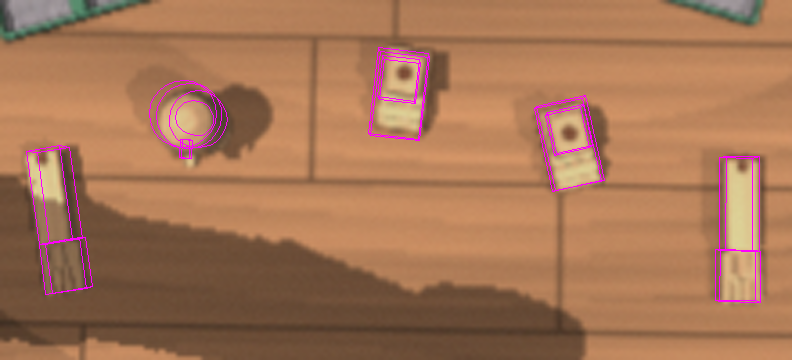

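```bash
python3 - <<'E'
from h import *
go([.44,.1625,.20],np.pi/2)
E
```

```text
clk 1.7 pos [0.2393 0.5774 0.2393] jaw 1.178 w 0.0849 F [ 0.3  0.8 -0.1] q7 -0.11
  -> d [  3.93 -30.64  34.43] r [-2.251  0.     0.   ]
```

Request:
send_rows([
  {"dx": 0, "dy": -30.64, "dz": 34.43, "rx": -2.25, "fingers": -1},
  {"dx": 0, "dy": -30.64, "dz": 34.43, "rx": -2.25, "fingers": -1},
  {"dx": 0, "dy": -30.64, "dz": 34.43, "rx": -2.25, "fingers": -1},
  {"dx": 0, "dy": -30.64, "dz": 34.43, "rx": -2.25, "fingers": -1},
  {"dx": 3.93, "dy": -30.64, "dz": 34.43, "rx": -2.25, "fingers": -1},
  {"dx": 3.93, "dy": -30.64, "dz": 34.43, "rx": -2.25, "fingers": -1},
  {"dx": 3.93, "dy": -30.64, "dz": 34.43, "rx": -2.25, "fingers": -1},
  {"dx": 3.93, "dy": -30.64, "dz": 34.43, "rx": -2.25, "fingers": -1},
], squeeze=30)

```text
invalid input at $.rows[0]: expected keys dx, dy, dz, rx, ry, rz, fingers
```

```bash
python3 - <<'E'
from h import *
go([.44,.1625,.047],np.pi/2)
E
```

```text
clk 1.7 pos [0.2393 0.5774 0.2393] jaw 1.178 w 0.0849 F [ 0.3  0.8 -0.1] q7 -0.11
  -> d [ 19.23 -30.64  34.43] r [-2.251  0.     0.   ]
```

Request:
send_rows([
  {"dx": 0, "dy": -30.64, "dz": 34.43, "rx": -2.25, "ry": 0, "rz": 0, "fingers": -1},
  {"dx": 0, "dy": -30.64, "dz": 34.43, "rx": -2.25, "ry": 0, "rz": 0, "fingers": -1},
  {"dx": 0, "dy": -30.64, "dz": 34.43, "rx": -2.25, "ry": 0, "rz": 0, "fingers": -1},
  {"dx": 0, "dy": -30.64, "dz": 34.43, "rx": -2.25, "ry": 0, "rz": 0, "fingers": -1},
  {"dx": 3.93, "dy": -30.64, "dz": 34.43, "rx": -2.25, "ry": 0, "rz": 0, "fingers": -1},
  {"dx": 3.93, "dy": -30.64, "dz": 34.43, "rx": -2.25, "ry": 0, "rz": 0, "fingers": -1},
  {"dx": 3.93, "dy": -30.64, "dz": 34.43, "rx": -2.25, "ry": 0, "rz": 0, "fingers": -1},
  {"dx": 3.93, "dy": -30.64, "dz": 34.43, "rx": -2.25, "ry": 0, "rz": 0, "fingers": -1},
], squeeze=30)

```text
clock: 2.7
position: [0.441, 0.1593, 0.1997]
tool_rot: [-1.512, 1.57, -1.515]
force: [-0.0, 0.9, 0.2]
grip_width: 0.0854
```

```bash
python3 - <<'E'
from h import *
go([.44,.1625,.047],np.pi/2)
E
```

```text
clk 2.7 pos [0.441  0.1593 0.1997] jaw 1.567 w 0.0854 F [-0.   0.9  0.2] q7 1.09
  -> d [15.27  0.33 -0.1 ] r [-0.021  0.     0.004]
```

Request:
send_rows([
  {"dx": 6, "dy": 0, "dz": 0, "rx": 0, "ry": 0, "rz": 0, "fingers": -1},
  {"dx": 11, "dy": 0, "dz": 0, "rx": 0, "ry": 0, "rz": 0, "fingers": -1},
  {"dx": 15.3, "dy": 0, "dz": 0, "rx": 0, "ry": 0, "rz": 0, "fingers": -1},
  {"dx": 15.3, "dy": 0, "dz": 0, "rx": 0, "ry": 0, "rz": 0, "fingers": -1},
  {"dx": 15.3, "dy": 0, "dz": 0, "rx": 0, "ry": 0, "rz": 0, "fingers": 1},
  {"dx": 15.3, "dy": 0, "dz": 0, "rx": 0, "ry": 0, "rz": 0, "fingers": 1},
  {"dx": 15.3, "dy": 0, "dz": 0, "rx": 0, "ry": 0, "rz": 0, "fingers": 1},
  {"dx": 15.3, "dy": 0, "dz": 0, "rx": 0, "ry": 0, "rz": 0, "fingers": 1},
], squeeze=30)

```text
clock: 3.7
position: [0.4411, 0.1629, 0.0489]
tool_rot: [0.411, 1.568, 0.411]
force: [-0.6, -1.3, 11.1]
grip_width: 0.0532
```

```bash
python3 - <<'E'
from h import *
go([.585,-.2753,.30],np.pi/2)
E
```

```text
clk 3.7 pos [0.4411 0.1629 0.0489] jaw 1.57 w 0.0532 F [-0.6 -1.3 11.1] q7 1.07
  -> d [-25.12 -43.78  14.48] r [-0.003  0.017 -0.007]
```

Request:
send_rows([
  {"dx": -2, "dy": 0, "dz": 0, "rx": 0, "ry": 0, "rz": 0, "fingers": 1},
  {"dx": -6, "dy": 0, "dz": 0, "rx": 0, "ry": 0, "rz": 0, "fingers": 1},
  {"dx": -11, "dy": 0, "dz": 0, "rx": 0, "ry": 0, "rz": 0, "fingers": 1},
  {"dx": -16, "dy": -3, "dz": 1, "rx": 0, "ry": 0, "rz": 0, "fingers": 1},
  {"dx": -18, "dy": -8, "dz": 2.5, "rx": 0, "ry": 0, "rz": 0, "fingers": 1},
  {"dx": -18, "dy": -14, "dz": 4.5, "rx": 0, "ry": 0, "rz": 0, "fingers": 1},
  {"dx": -18, "dy": -19, "dz": 6, "rx": 0, "ry": 0, "rz": 0, "fingers": 1},
  {"dx": -18, "dy": -20, "dz": 6.5, "rx": 0, "ry": 0, "rz": 0, "fingers": 1},
], squeeze=30)

```text
clock: 4.7
position: [0.5054, -0.041, 0.2286]
tool_rot: [-0.284, 1.568, -0.288]
force: [-0.6, 0.4, -1.0]
grip_width: 0.0532
```

```bash
python3 - <<'E'
from h import *
go([.585,-.2753,.20],np.pi/2)
a=grab_frame("scene"); cv2.imwrite("pics/s2.png",cv2.resize(a["pixels"][60:320,100:500],None,fx=2,fy=2)); 
E
```

```text
clk 4.7 pos [ 0.5054 -0.041   0.2286] jaw 1.566 w 0.0532 F [-0.6  0.4 -1. ] q7 1.56
  -> d [  2.89 -23.39   8.06] r [-0.027  0.013  0.004]
```

View pics/s2.png

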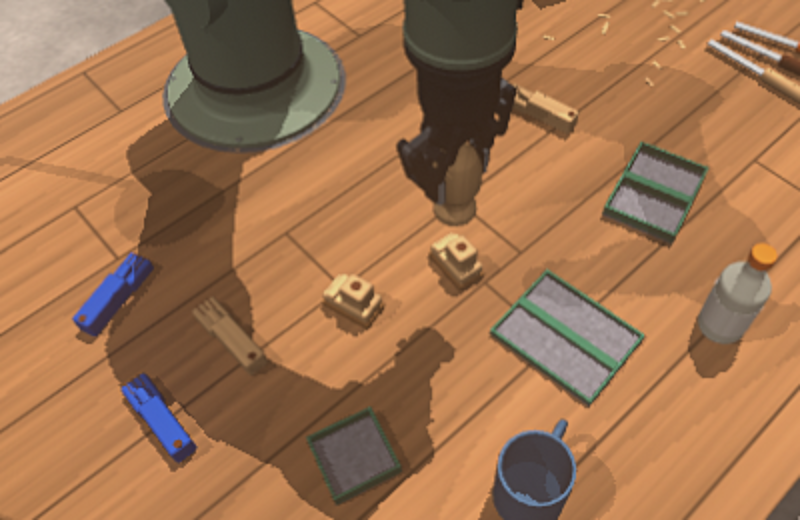

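Request:
send_rows([
  {"dx": 0, "dy": -5.6, "dz": 1.9, "rx": 0, "ry": 0, "rz": 0, "fingers": 1},
  {"dx": 0, "dy": -11.2, "dz": 3.8, "rx": 0, "ry": 0, "rz": 0, "fingers": 1},
  {"dx": 0, "dy": -17, "dz": 5.8, "rx": 0, "ry": 0, "rz": 0, "fingers": 1},
  {"dx": 2.8, "dy": -21.5, "dz": 7.5, "rx": 0, "ry": 0, "rz": 0, "fingers": 1},
  {"dx": 6, "dy": -23.4, "dz": 8.05, "rx": 0, "ry": 0, "rz": 0, "fingers": 1},
  {"dx": 10, "dy": -23.4, "dz": 8.05, "rx": 0, "ry": 0, "rz": 0, "fingers": 1},
  {"dx": 14, "dy": -23.4, "dz": 8.05, "rx": 0, "ry": 0, "rz": 0, "fingers": 1},
  {"dx": 14, "dy": -23.4, "dz": 8.05, "rx": 0, "ry": 0, "rz": 0, "fingers": 1},
])

```text
clock: 5.75
position: [0.5846, -0.2694, 0.0855]
tool_rot: [2.58, 1.567, 2.582]
force: [-0.4, 0.3, -0.3]
grip_width: 0.0533
```

```bash
python3 - <<'E'
from h import *
a=grab_frame("scene"); b=grab_frame("top")
s=telemetry.observe()
go([.585,-.2753,.055],np.pi/2)
P=s["position"]; q=(P[0],P[1],0,P[2]-.0489)
it=[(M["head"],q),(M["head_tray"],(.585,-.2753,-.278)),([box(-37,37,-37,37,5,20)],(.585,-.2753,-.278))]
draw(a,it,"pics/s3.png",(220,210,350,330),5); draw(b,it,"pics/t3.png",(340,120,440,220),5)
E
```

```text
clk 5.85 pos [ 0.5863 -0.2708  0.0888] jaw 1.572 w 0.053 F [ 0.6 -0.  -1. ] q7 1.99
  -> d [ 3.38 -0.44 -0.14] r [0.004 0.008 0.001]
```

View pics/s3.png

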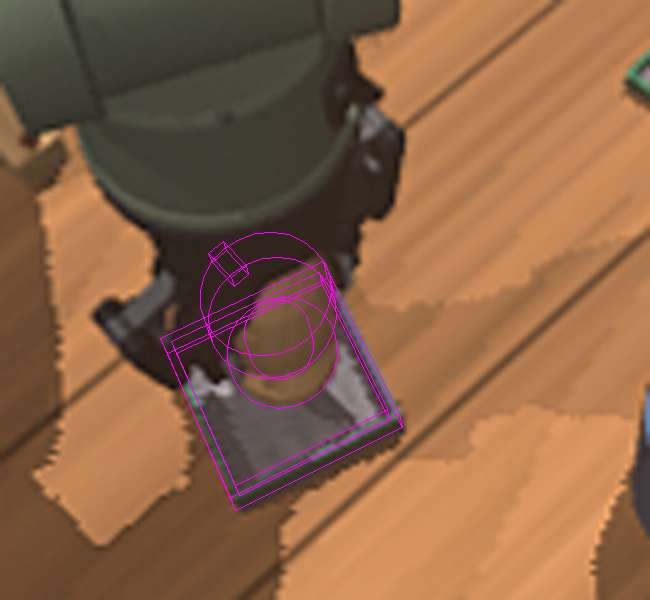

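View pics/t3.png

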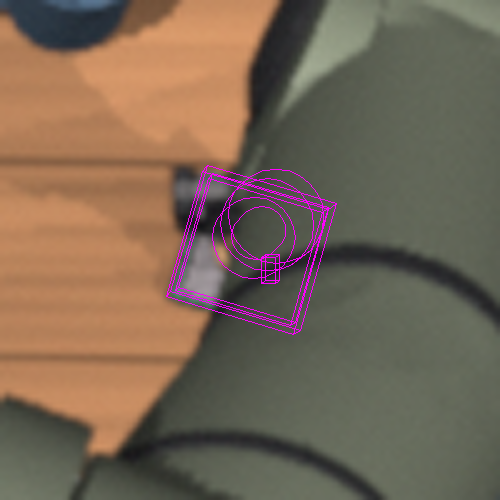

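Request:
send_rows([
  {"dx": 0.5, "dy": -0.44, "dz": -0.14, "rx": 0, "ry": 0, "rz": 0, "fingers": 1},
  {"dx": 1.5, "dy": -0.44, "dz": -0.14, "rx": 0, "ry": 0, "rz": 0, "fingers": 1},
  {"dx": 2.5, "dy": -0.44, "dz": -0.14, "rx": 0, "ry": 0, "rz": 0, "fingers": 1},
  {"dx": 3.0, "dy": -0.44, "dz": -0.14, "rx": 0, "ry": 0, "rz": 0, "fingers": 1},
  {"dx": 3.2, "dy": -0.44, "dz": -0.14, "rx": 0, "ry": 0, "rz": 0, "fingers": 1},
  {"dx": 3.3, "dy": -0.44, "dz": -0.14, "rx": 0, "ry": 0, "rz": 0, "fingers": 1},
  {"dx": 3.3, "dy": -0.44, "dz": -0.14, "rx": 0, "ry": 0, "rz": 0, "fingers": 1},
  {"dx": 3.3, "dy": -0.44, "dz": -0.14, "rx": 0, "ry": 0, "rz": 0, "fingers": 1},
])

```text
clock: 6.85
position: [0.5842, -0.2759, 0.0542]
tool_rot: [-0.408, 1.571, -0.408]
force: [0.3, -0.6, -1.6]
grip_width: 0.0532
```

Request:
send_rows([
  {"dx": 0.05, "dy": 0, "dz": 0, "rx": 0, "ry": 0, "rz": 0, "fingers": 1},
  {"dx": 0.1, "dy": 0, "dz": 0, "rx": 0, "ry": 0, "rz": 0, "fingers": 1},
  {"dx": 0.1, "dy": 0, "dz": 0, "rx": 0, "ry": 0, "rz": 0, "fingers": 1},
  {"dx": 0.1, "dy": 0, "dz": 0, "rx": 0, "ry": 0, "rz": 0, "fingers": 1},
  {"dx": 0.15, "dy": 0, "dz": 0, "rx": 0, "ry": 0, "rz": 0, "fingers": 1},
  {"dx": 0.15, "dy": 0, "dz": 0, "rx": 0, "ry": 0, "rz": 0, "fingers": 1},
  {"dx": 0.15, "dy": 0, "dz": 0, "rx": 0, "ry": 0, "rz": 0, "fingers": 1},
  {"dx": 0.15, "dy": 0, "dz": 0, "rx": 0, "ry": 0, "rz": 0, "fingers": 1},
])

```text
clock: 7.85
position: [0.5846, -0.2761, 0.0539]
tool_rot: [-0.264, 1.569, -0.264]
force: [-5.2, 2.4, 19.6]
grip_width: 0.0536
```

Request:
send_rows([
  {"dx": -0.08, "dy": 0, "dz": 0, "rx": 0, "ry": 0, "rz": 0, "fingers": 1},
  {"dx": -0.08, "dy": 0, "dz": 0, "rx": 0, "ry": 0, "rz": 0, "fingers": -1},
  {"dx": -0.08, "dy": 0, "dz": 0, "rx": 0, "ry": 0, "rz": 0, "fingers": -1},
  {"dx": -0.08, "dy": 0, "dz": 0, "rx": 0, "ry": 0, "rz": 0, "fingers": -1},
  {"dx": -0.08, "dy": 0, "dz": 0, "rx": 0, "ry": 0, "rz": 0, "fingers": -1},
  {"dx": -3, "dy": 0, "dz": 0, "rx": 0, "ry": 0, "rz": 0, "fingers": -1},
  {"dx": -9, "dy": 0, "dz": 0, "rx": 0, "ry": 0, "rz": 0, "fingers": -1},
  {"dx": -14, "dy": 0, "dz": 0, "rx": 0, "ry": 0, "rz": 0, "fingers": -1},
])

```text
clock: 8.85
position: [0.5841, -0.276, 0.1945]
tool_rot: [-0.481, 1.57, -0.481]
force: [0.1, -0.2, 0.1]
grip_width: 0.0854
```

```bash
python3 - <<'E'
from h import *
a=grab_frame("scene"); b=grab_frame("top")
s=telemetry.observe()
O={"s":[],"t":[]}
for n,p in(("s",a),("t",b)):
    for d in cut_out(p,"shoe_a"):
        x=back(p,d["centre"],.02)[:2]
        r=fit([(p,d["pixels"])],M["shoe"],x,[-.3,0,.3]); print(n,round(d["conf"],2),d["pixels"].sum(),x.round(3),r.x.round(4),round(r.fun,3)); O[n].append((r,d))
for r,d in O["s"]:
    for r2,e in O["t"]:
        if np.linalg.norm(r.x[:2]-r2.x[:2])<.02: q=fit([(a,d["pixels"]),(b,e["pixels"])],M["shoe"],r.x[:2],[r.x[2]]);print("both",q.x.round(4),q.fun)
go([.438,-.144,.15],np.pi/2+.2)
draw(a,[],"pics/s4.png",(180,150,340,330),4); draw(b,[],"pics/t4.png",(280,120,440,260),4)
E
```

```text
s 0.83 528 [ 0.482 -0.007] [ 0.4775 -0.008  -0.18  ] 0.074
t 0.64 291 [ 0.473 -0.016] [ 0.4721 -0.0088 -0.0803] 0.18
t 0.54 290 [ 0.427 -0.147] [ 0.4257 -0.1474  0.2238] 0.199
both [ 0.476 -0.008 -0.169] 0.1460533174540482
clk 9.05 pos [ 0.5843 -0.276   0.1934] jaw 1.571 w 0.0853 F [-0.3 -0.1 -1.1] q7 1.99
  -> d [  4.31  13.2  -14.64] r [-1.146  0.008  0.004]
```

View pics/s4.png

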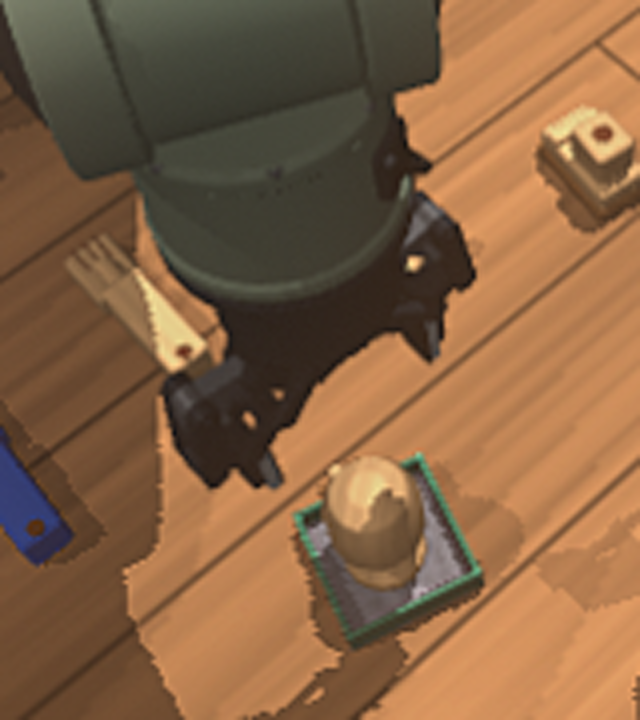

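View pics/t4.png

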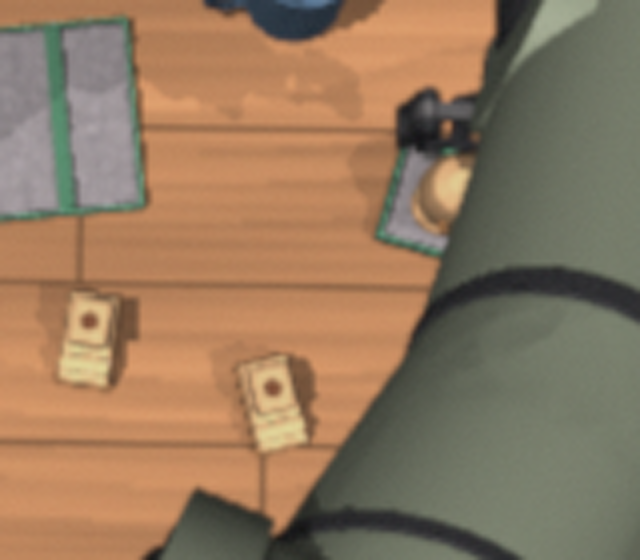

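```bash
python3 - <<'E'
from h import *
go([.439,-.144,.13],np.pi/2+.21)
E
```

```text
clk 9.05 pos [ 0.5843 -0.276   0.1934] jaw 1.571 w 0.0853 F [-0.3 -0.1 -1.1] q7 1.99
  -> d [  6.31  13.2  -14.54] r [-1.204  0.008  0.004]
```

Request:
send_rows([
  {"dx": 0, "dy": 4, "dz": -4.4, "rx": -0.6, "ry": 0, "rz": 0, "fingers": -1},
  {"dx": 0, "dy": 8, "dz": -8.8, "rx": -1.2, "ry": 0, "rz": 0, "fingers": -1},
  {"dx": 2, "dy": 12, "dz": -13.2, "rx": -1.2, "ry": 0, "rz": 0, "fingers": -1},
  {"dx": 6.3, "dy": 13.2, "dz": -14.54, "rx": -1.2, "ry": 0, "rz": 0, "fingers": -1},
  {"dx": 6.3, "dy": 13.2, "dz": -14.54, "rx": -1.2, "ry": 0, "rz": 0, "fingers": -1},
  {"dx": 6.3, "dy": 13.2, "dz": -14.54, "rx": -1.2, "ry": 0, "rz": 0, "fingers": -1},
  {"dx": 6.3, "dy": 13.2, "dz": -14.54, "rx": -1.2, "ry": 0, "rz": 0, "fingers": -1},
  {"dx": 6.3, "dy": 13.2, "dz": -14.54, "rx": -1.2, "ry": 0, "rz": 0, "fingers": -1},
])

```text
clock: 10.05
position: [0.4393, -0.1443, 0.13]
tool_rot: [-0.491, 1.57, -0.282]
force: [0.0, -0.3, -0.1]
grip_width: 0.0854
```

```bash
python3 - <<'E'
from h import *
a=grab_frame("scene"); draw(a,[(M["shoe"],(.429,-.146,.21))],"pics/s5.png",(220,150,340,270),5)
go([.439,-.144,.040],np.pi/2+.21)
E
```

```text
clk 10.1 pos [ 0.4391 -0.1442  0.1299] jaw 1.78 w 0.0857 F [-0.9  0.7 -0.8] q7 1.99
  -> d [ 8.99  0.03 -0.01] r [-0.007  0.004  0.002]
```

View pics/s5.png

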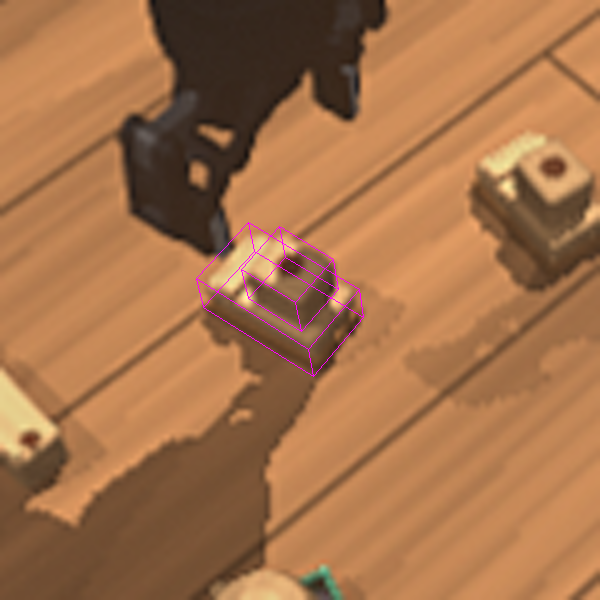

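Request:
send_rows([
  {"dx": 4, "dy": 0, "dz": 0, "rx": 0, "ry": 0, "rz": 0, "fingers": -1},
  {"dx": 7.5, "dy": 0, "dz": 0, "rx": 0, "ry": 0, "rz": 0, "fingers": -1},
  {"dx": 9, "dy": 0, "dz": 0, "rx": 0, "ry": 0, "rz": 0, "fingers": -1},
  {"dx": 9, "dy": 0, "dz": 0, "rx": 0, "ry": 0, "rz": 0, "fingers": 0},
  {"dx": 9, "dy": 0, "dz": 0, "rx": 0, "ry": 0, "rz": 0, "fingers": 1},
  {"dx": 9, "dy": 0, "dz": 0, "rx": 0, "ry": 0, "rz": 0, "fingers": 1},
  {"dx": 9, "dy": 0, "dz": 0, "rx": 0, "ry": 0, "rz": 0, "fingers": 1},
  {"dx": 9, "dy": 0, "dz": 0, "rx": 0, "ry": 0, "rz": 0, "fingers": 1},
])

```text
clock: 11.1
position: [0.4393, -0.1441, 0.0405]
tool_rot: [-0.467, 1.569, -0.257]
force: [-0.7, -0.3, 10.6]
grip_width: 0.0298
```

```bash
python3 - <<'E'
from h import *
go([.439,-.144,.2],np.pi/2+.21)
E
```

```text
clk 11.1 pos [ 0.4393 -0.1441  0.0405] jaw 1.78 w 0.0298 F [-0.7 -0.3 10.6] q7 2.0
  -> d [-1.595e+01  0.000e+00 -1.000e-02] r [-0.004  0.009  0.005]
```

```bash
python3 - <<'E'
from h import *
go([.582,.3208,.16],np.pi/2+.298)
E
```

```text
clk 11.1 pos [ 0.4393 -0.1441  0.0405] jaw 1.78 w 0.0298 F [-0.7 -0.3 10.6] q7 2.0
  -> d [-11.95  42.5   23.64] r [-0.508  0.009  0.005]
```

Request:
send_rows([
  {"dx": -3, "dy": 0, "dz": 0, "rx": 0, "ry": 0, "rz": 0, "fingers": 1},
  {"dx": -8, "dy": 0, "dz": 0, "rx": 0, "ry": 0, "rz": 0, "fingers": 1},
  {"dx": -12, "dy": 4, "dz": 2, "rx": 0, "ry": 0, "rz": 0, "fingers": 1},
  {"dx": -13, "dy": 9, "dz": 5, "rx": -0.1, "ry": 0, "rz": 0, "fingers": 1},
  {"dx": -13, "dy": 14, "dz": 8, "rx": -0.2, "ry": 0, "rz": 0, "fingers": 1},
  {"dx": -13, "dy": 19, "dz": 10.7, "rx": -0.3, "ry": 0, "rz": 0, "fingers": 1},
  {"dx": -13, "dy": 24, "dz": 13.4, "rx": -0.5, "ry": 0, "rz": 0, "fingers": 1},
  {"dx": -13, "dy": 28, "dz": 15.6, "rx": -0.5, "ry": 0, "rz": 0, "fingers": 1},
])

```text
clock: 12.1
position: [0.5334, 0.1649, 0.1702]
tool_rot: [0.292, 1.57, 0.59]
force: [0.4, -1.1, -0.4]
grip_width: 0.0296
```

```bash
python3 - <<'E'
from h import *
go([.582,.3208,.16],np.pi/2+.298)
E
```

```text
clk 12.1 pos [0.5334 0.1649 0.1702] jaw 1.869 w 0.0296 F [ 0.4 -1.1 -0.4] q7 1.46
  -> d [ 1.03 13.48  9.23] r [ 0.002  0.006 -0.002]
```

Request:
send_rows([
  {"dx": 0, "dy": 4, "dz": 2.8, "rx": 0, "ry": 0, "rz": 0, "fingers": 1},
  {"dx": 0, "dy": 8, "dz": 5.6, "rx": 0, "ry": 0, "rz": 0, "fingers": 1},
  {"dx": 0, "dy": 12, "dz": 8, "rx": 0, "ry": 0, "rz": 0, "fingers": 1},
  {"dx": 1, "dy": 13, "dz": 9.2, "rx": 0, "ry": 0, "rz": 0, "fingers": 1},
  {"dx": 4, "dy": 13, "dz": 9.2, "rx": 0, "ry": 0, "rz": 0, "fingers": 1},
  {"dx": 7, "dy": 13, "dz": 9.2, "rx": 0, "ry": 0, "rz": 0, "fingers": 1},
  {"dx": 8, "dy": 13, "dz": 9.2, "rx": 0, "ry": 0, "rz": 0, "fingers": 1},
  {"dx": 8, "dy": 13, "dz": 9.2, "rx": 0, "ry": 0, "rz": 0, "fingers": 1},
])

```text
clock: 13.1
position: [0.5832, 0.3132, 0.0896]
tool_rot: [-2.513, 1.57, -2.217]
force: [0.3, -0.3, -1.2]
grip_width: 0.0298
```

```bash
python3 - <<'E'
from h import *
a=grab_frame("scene"); b=grab_frame("top"); s=telemetry.observe(); P=s["position"]
c,n=np.cos(.298),np.sin(.298)
tr=[(M["shoe_tray"],(.583,.2835,.298)),([box(-48,48,6,66,5,20),box(-48,48,-66,-6,5,20)],(.583,.2835,.298))]
sh=[(M["shoe"],(P[0]-.01*c,P[1]-.01*n,.298,P[2]-.0405))]
draw(a,tr+sh,"pics/s6.png",(340,80,500,200),5); draw(b,tr+sh,"pics/t6.png",(170,120,290,220),6)
draw(b,tr,"pics/t6b.png",(170,120,290,220),6)
go([.582,.3208,.047],np.pi/2+.298)
E
```

```text
clk 13.2 pos [0.5837 0.3136 0.0907] jaw 1.867 w 0.0297 F [-0.  -0.2 -0.9] q7 1.27
  -> d [4.37 0.73 0.04] r [-0.01   0.008 -0.001]
```

View pics/s6.png

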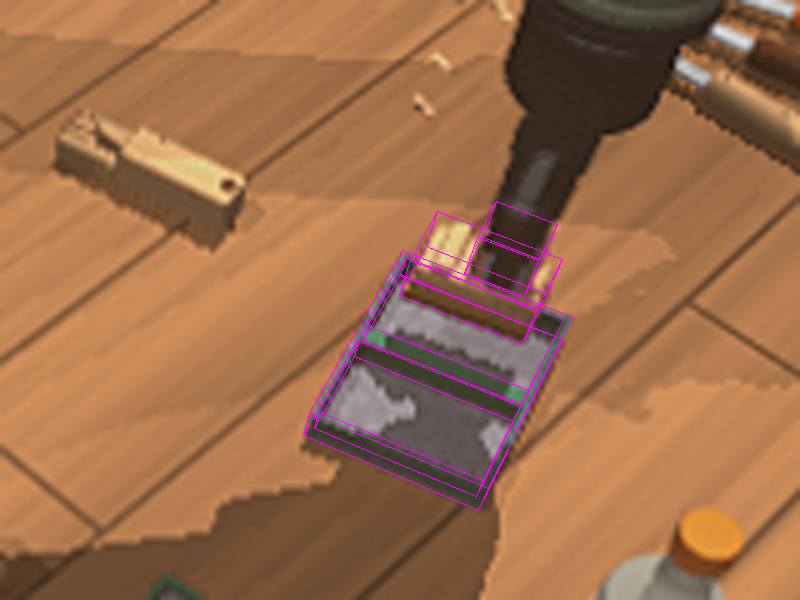

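View pics/t6.png

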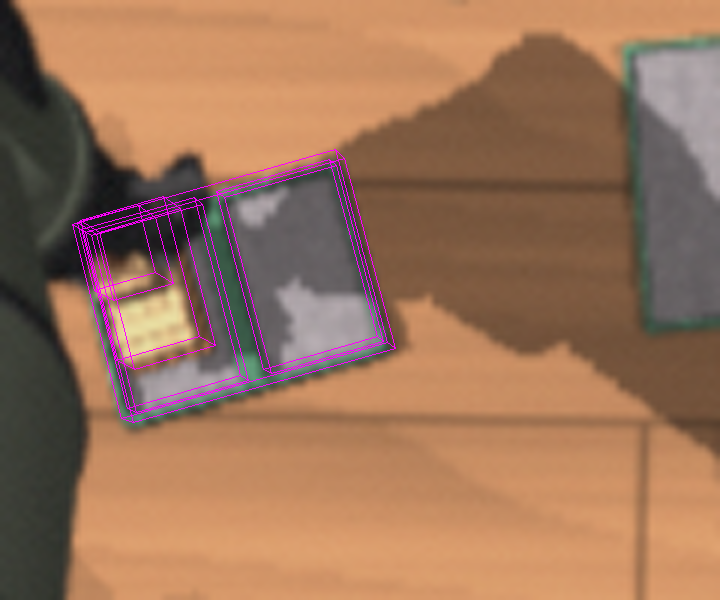

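Request:
send_rows([
  {"dx": 0.5, "dy": 0.6, "dz": -0.1, "rx": 0, "ry": 0, "rz": 0, "fingers": 1},
  {"dx": 2, "dy": 0.6, "dz": -0.1, "rx": 0, "ry": 0, "rz": 0, "fingers": 1},
  {"dx": 3.5, "dy": 0.6, "dz": -0.1, "rx": 0, "ry": 0, "rz": 0, "fingers": 1},
  {"dx": 4.2, "dy": 0.6, "dz": -0.1, "rx": 0, "ry": 0, "rz": 0, "fingers": 1},
  {"dx": 4.4, "dy": 0.6, "dz": -0.1, "rx": 0, "ry": 0, "rz": 0, "fingers": 1},
  {"dx": 4.5, "dy": 0.6, "dz": -0.1, "rx": 0, "ry": 0, "rz": 0, "fingers": 1},
  {"dx": 4.5, "dy": 0.6, "dz": -0.1, "rx": 0, "ry": 0, "rz": 0, "fingers": 1},
  {"dx": 4.5, "dy": 0.6, "dz": -0.1, "rx": 0, "ry": 0, "rz": 0, "fingers": 1},
])

```text
clock: 14.2
position: [0.5802, 0.319, 0.0454]
tool_rot: [-3.073, 1.57, -2.777]
force: [-9.5, -5.2, 20.2]
grip_width: 0.0296
```

Request:
send_rows([
  {"dx": -0.07, "dy": 0, "dz": 0, "rx": 0, "ry": 0, "rz": 0, "fingers": 1},
  {"dx": -0.07, "dy": 0, "dz": 0, "rx": 0, "ry": 0, "rz": 0, "fingers": -0.3},
  {"dx": -0.07, "dy": 0, "dz": 0, "rx": 0, "ry": 0, "rz": 0, "fingers": -0.3},
  {"dx": -0.07, "dy": 0, "dz": 0, "rx": 0, "ry": 0, "rz": 0, "fingers": -0.3},
  {"dx": -0.07, "dy": 0, "dz": 0, "rx": 0, "ry": 0, "rz": 0, "fingers": -0.3},
  {"dx": -2, "dy": 0, "dz": 0, "rx": 0, "ry": 0, "rz": 0, "fingers": -0.3},
  {"dx": -7, "dy": 0, "dz": 0, "rx": 0, "ry": 0, "rz": 0, "fingers": -0.3},
  {"dx": -11, "dy": 0, "dz": 0, "rx": 0, "ry": 0, "rz": 0, "fingers": -1},
])

```text
clock: 15.2
position: [0.5808, 0.3192, 0.1577]
tool_rot: [0.243, 1.569, 0.539]
force: [-0.6, 0.3, 0.2]
grip_width: 0.0723
```

```bash
python3 - <<'E'
from h import *
go([.4835,-.0088,.15],np.pi/2-.13)
E
```

```text
clk 15.2 pos [0.5808 0.3192 0.1577] jaw 1.867 w 0.0723 F [-0.6  0.3  0.2] q7 1.27
  -> d [  0.72 -28.53 -18.89] r [ 2.444  0.009 -0.004]
```

Request:
send_rows([
  {"dx": 0, "dy": -5, "dz": -3.3, "rx": 0.4, "ry": 0, "rz": 0, "fingers": -1},
  {"dx": 0, "dy": -10, "dz": -6.6, "rx": 0.8, "ry": 0, "rz": 0, "fingers": -1},
  {"dx": 0, "dy": -15, "dz": -9.9, "rx": 1.2, "ry": 0, "rz": 0, "fingers": -1},
  {"dx": 0, "dy": -20, "dz": -13.2, "rx": 1.6, "ry": 0, "rz": 0, "fingers": -1},
  {"dx": 0, "dy": -25, "dz": -16.5, "rx": 2.0, "ry": 0, "rz": 0, "fingers": -1},
  {"dx": 0.7, "dy": -28.5, "dz": -18.9, "rx": 2.44, "ry": 0, "rz": 0, "fingers": -1},
  {"dx": 0.7, "dy": -28.5, "dz": -18.9, "rx": 2.44, "ry": 0, "rz": 0, "fingers": -1},
  {"dx": 0.7, "dy": -28.5, "dz": -18.9, "rx": 2.44, "ry": 0, "rz": 0, "fingers": -1},
])

```text
clock: 16.2
position: [0.4835, -0.0081, 0.1484]
tool_rot: [0.525, 1.569, 0.396]
force: [0.1, 0.3, -0.2]
grip_width: 0.0856
```

```bash
python3 - <<'E'
from h import *
a=grab_frame("scene"); b=grab_frame("top"); 
go([.4834,-.0095,.04],np.pi/2-.13)
sh=[(M["shoe"],(.4735,-.0082,-.13)),(M["shoe"],(.5706,.3161,.297,.005))]
draw(a,sh[:1],"pics/s7.png",(270,130,390,230),6); draw(b,sh,"pics/t7.png",(170,120,340,240),4.6)
draw(a,sh[1:],"pics/s7b.png",(380,100,480,200),5)
E
```

```text
clk 16.3 pos [ 0.4835 -0.0076  0.148 ] jaw 1.443 w 0.0857 F [-0.5  0.6 -0. ] q7 1.41
  -> d [ 1.08e+01 -2.00e-01  1.00e-02] r [ 0.015  0.005 -0.003]
```

View pics/s7.png

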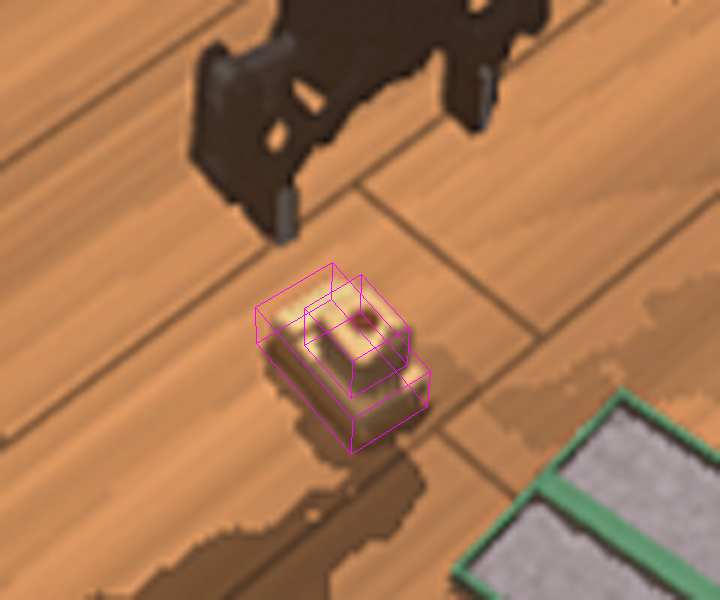

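View pics/t7.png

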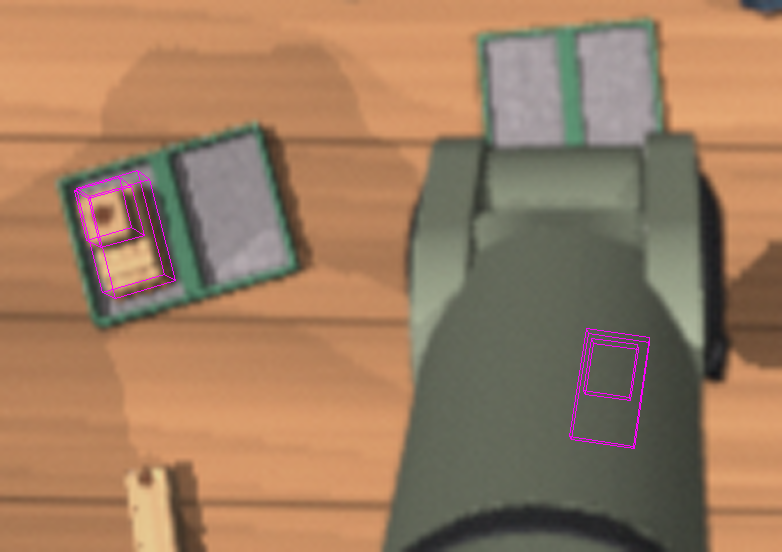

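View pics/s7b.png

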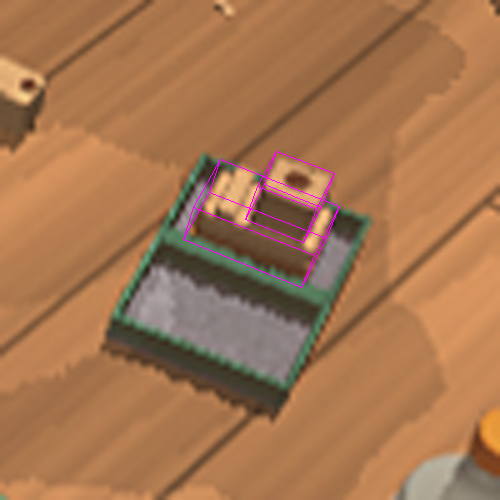

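Request:
send_rows([
  {"dx": 4, "dy": -0.1, "dz": 0.1, "rx": 0, "ry": 0, "rz": 0, "fingers": -1},
  {"dx": 8, "dy": -0.1, "dz": 0.1, "rx": 0, "ry": 0, "rz": 0, "fingers": -1},
  {"dx": 10.8, "dy": -0.1, "dz": 0.1, "rx": 0, "ry": 0, "rz": 0, "fingers": -1},
  {"dx": 10.8, "dy": -0.1, "dz": 0.1, "rx": 0, "ry": 0, "rz": 0, "fingers": 0},
  {"dx": 10.8, "dy": -0.1, "dz": 0.1, "rx": 0, "ry": 0, "rz": 0, "fingers": 1},
  {"dx": 10.8, "dy": -0.1, "dz": 0.1, "rx": 0, "ry": 0, "rz": 0, "fingers": 1},
  {"dx": 10.8, "dy": -0.1, "dz": 0.1, "rx": 0, "ry": 0, "rz": 0, "fingers": 1},
  {"dx": 10.8, "dy": -0.1, "dz": 0.1, "rx": 0, "ry": 0, "rz": 0, "fingers": 1},
])

```text
clock: 17.3
position: [0.4845, -0.0096, 0.0407]
tool_rot: [0.286, 1.569, 0.157]
force: [-0.8, 0.7, 10.8]
grip_width: 0.0295
```

```bash
python3 - <<'E'
from h import *
# bay -: tray origin (.583,.2845) 
c,s=np.cos(.298),np.sin(.298); o=np.array([.582,.2845])+np.array([s,-c])*.036; print(o, o+np.array([c,s])*.01)
t=o+np.array([c,s])*.009
go([*t,.16],np.pi/2+.298)
E
```

```text
[0.59256992 0.25008668] [0.60212918 0.25302277]
clk 17.3 pos [ 0.4845 -0.0096  0.0407] jaw 1.442 w 0.0295 F [-0.8  0.7 10.8] q7 1.43
  -> d [-11.89  27.53   8.21] r [-2.447e+00  1.200e-02 -1.000e-03]
```

Request:
send_rows([
  {"dx": -3, "dy": 0, "dz": 0, "rx": 0, "ry": 0, "rz": 0, "fingers": 1},
  {"dx": -8, "dy": 0, "dz": 0, "rx": -0.4, "ry": 0, "rz": 0, "fingers": 1},
  {"dx": -12, "dy": 4, "dz": 1.2, "rx": -0.8, "ry": 0, "rz": 0, "fingers": 1},
  {"dx": -12, "dy": 9.5, "dz": 2.8, "rx": -1.2, "ry": 0, "rz": 0, "fingers": 1},
  {"dx": -12, "dy": 15, "dz": 4.5, "rx": -1.6, "ry": 0, "rz": 0, "fingers": 1},
  {"dx": -12, "dy": 20.5, "dz": 6.1, "rx": -2, "ry": 0, "rz": 0, "fingers": 1},
  {"dx": -12, "dy": 25.5, "dz": 7.6, "rx": -2.45, "ry": 0, "rz": 0, "fingers": 1},
  {"dx": -11, "dy": 27.5, "dz": 8.2, "rx": -2.45, "ry": 0, "rz": 0, "fingers": 1},
])

```text
clock: 18.3
position: [0.6012, 0.2557, 0.1505]
tool_rot: [0.512, 1.568, 0.814]
force: [-0.3, -0.7, -1.3]
grip_width: 0.0292
```

Request:
send_rows([
  {"dx": 2, "dy": 0, "dz": 0, "rx": 0, "ry": 0, "rz": 0, "fingers": 1},
  {"dx": 4, "dy": 0, "dz": 0, "rx": 0, "ry": 0, "rz": 0, "fingers": 1},
  {"dx": 6, "dy": 0, "dz": 0, "rx": 0, "ry": 0, "rz": 0, "fingers": 1},
  {"dx": 6, "dy": 0, "dz": 0, "rx": 0, "ry": 0, "rz": 0, "fingers": 1},
  {"dx": 6, "dy": 0, "dz": 0, "rx": 0, "ry": 0, "rz": 0, "fingers": 1},
  {"dx": 6, "dy": 0, "dz": 0, "rx": 0, "ry": 0, "rz": 0, "fingers": 1},
  {"dx": 6, "dy": 0, "dz": 0, "rx": 0, "ry": 0, "rz": 0, "fingers": 1},
  {"dx": 6, "dy": 0, "dz": 0, "rx": 0, "ry": 0, "rz": 0, "fingers": 1},
])

```text
clock: 19.3
position: [0.6007, 0.2524, 0.0898]
tool_rot: [0.06, 1.57, 0.359]
force: [-0.0, -0.4, -0.6]
grip_width: 0.0294
```

```bash
python3 - <<'E'
from h import *
a=grab_frame("scene"); b=grab_frame("top")
go([.6012,.2527,.047],np.pi/2+.298)
draw(a,[],"pics/s8.png",(360,100,480,200),5); draw(b,[],"pics/t8.png",(170,120,290,220),5)
cv2.imwrite("pics/st8.png",np.hstack([cv2.imread("pics/s8.png")[:,:400],cv2.imread("pics/t8.png")[:,:400]]))
E
```

```text
clk 19.4 pos [0.6006 0.2523 0.0897] jaw 1.869 w 0.0294 F [-0.3 -0.1 -1.2] q7 1.37
  -> d [4.27 0.02 0.07] r [0.002 0.001 0.   ]
```

View pics/st8.png

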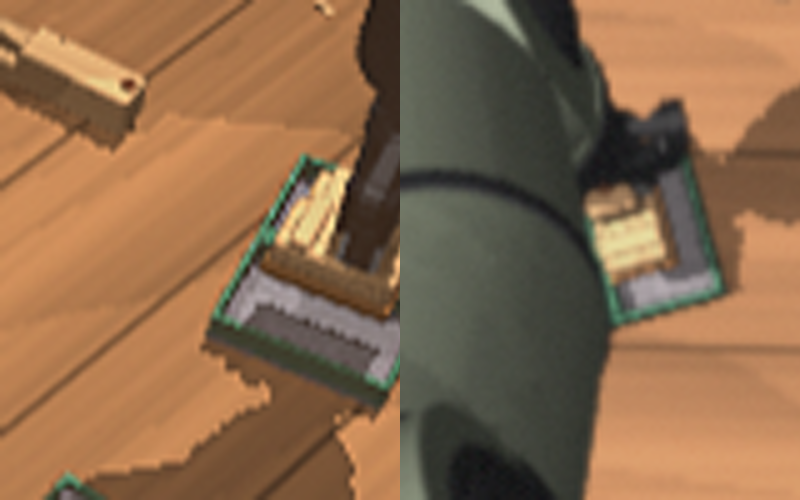

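Shoe 2 hangs over the right bay (left half scene view, right half top view), in line with it. Lower it.

Request:
send_rows([
  {"dx": 1.5, "dy": -0.1, "dz": -0.1, "rx": 0, "ry": 0, "rz": 0, "fingers": 1},
  {"dx": 3, "dy": -0.1, "dz": -0.1, "rx": 0, "ry": 0, "rz": 0, "fingers": 1},
  {"dx": 4, "dy": -0.1, "dz": -0.1, "rx": 0, "ry": 0, "rz": 0, "fingers": 1},
  {"dx": 4.3, "dy": -0.1, "dz": -0.1, "rx": 0, "ry": 0, "rz": 0, "fingers": 1},
  {"dx": 4.4, "dy": -0.1, "dz": -0.1, "rx": 0, "ry": 0, "rz": 0, "fingers": 1},
  {"dx": 4.45, "dy": -0.1, "dz": -0.1, "rx": 0, "ry": 0, "rz": 0, "fingers": 1},
  {"dx": 4.45, "dy": -0.1, "dz": -0.1, "rx": 0, "ry": 0, "rz": 0, "fingers": 1},
  {"dx": 4.45, "dy": -0.1, "dz": -0.1, "rx": 0, "ry": 0, "rz": 0, "fingers": 1},
])

```text
clock: 20.4
position: [0.5994, 0.2509, 0.0458]
tool_rot: [-3.037, 1.57, -2.739]
force: [-9.5, -3.6, 17.9]
grip_width: 0.0296
```

Request:
send_rows([
  {"dx": -0.07, "dy": 0, "dz": 0, "rx": 0, "ry": 0, "rz": 0, "fingers": 1},
  {"dx": -0.07, "dy": 0, "dz": 0, "rx": 0, "ry": 0, "rz": 0, "fingers": -0.3},
  {"dx": -0.07, "dy": 0, "dz": 0, "rx": 0, "ry": 0, "rz": 0, "fingers": -0.3},
  {"dx": -0.07, "dy": 0, "dz": 0, "rx": 0, "ry": 0, "rz": 0, "fingers": -0.3},
  {"dx": -0.07, "dy": 0, "dz": 0, "rx": 0, "ry": 0, "rz": 0, "fingers": -0.3},
  {"dx": -2, "dy": 0, "dz": 0, "rx": 0, "ry": 0, "rz": 0, "fingers": -0.3},
  {"dx": -7, "dy": 0, "dz": 0, "rx": 0, "ry": 0, "rz": 0, "fingers": -0.3},
  {"dx": -11, "dy": 0, "dz": 0, "rx": 0, "ry": 0, "rz": 0, "fingers": -1},
])

```text
clock: 21.4
position: [0.6002, 0.2511, 0.1582]
tool_rot: [0.155, 1.569, 0.453]
force: [-0.1, 0.1, 0.9]
grip_width: 0.072
```

```bash
python3 - <<'E'
from h import *
a=grab_frame("scene"); b=grab_frame("top")
O={"s":[],"t":[]}
for n,p in(("s",a),("t",b)):
    for d in cut_out(p,"forearm_a"):
        x=back(p,d["centre"],.013)[:2]
        r=fit([(p,d["pixels"])],M["forearm"],x,[-.3,0,.3]); print(n,round(d["conf"],2),d["pixels"].sum(),x.round(3),r.x.round(4),round(r.fun,3)); O[n].append((r,d))
for r,d in O["s"]:
    for r2,e in O["t"]:
        if np.linalg.norm(r.x[:2]-r2.x[:2])<.02: q=fit([(a,d["pixels"]),(b,e["pixels"])],M["forearm"],r.x[:2],[r.x[2]]);print("both",q.x.round(4),q.fun)
go([.363,.282,.12],np.pi/2+.18)
it=[(M["forearm"],(.358,.281,.18))]
draw(a,it,"pics/s9.png",(330,90,430,160),6); draw(b,it,"pics/t9.png",(170,200,270,280),6)
E
```

```text
s 0.92 571 [ 0.362 -0.28 ] [ 0.3631 -0.2882 -0.001 ] 0.114
s 0.81 481 [0.368 0.274] [0.363  0.2806 0.1436] 0.098
s 0.67 711 [ 0.39 -0.41] [ 0.3949 -0.4136 -0.0263] 0.072
s 0.57 731 [ 0.206 -0.365] [ 0.2076 -0.3642 -1.1638] 0.069
t 0.96 427 [ 0.355 -0.295] [ 0.359  -0.2905  0.0098] 0.117
t 0.6 482 [ 0.195 -0.37 ] [ 0.2031 -0.3653 -1.1922] 0.094
t 0.59 485 [ 0.385 -0.408] [ 0.393  -0.412  -0.0125] 0.057
both [ 0.3597 -0.2895  0.0112] 0.13773403457100164
both [ 0.3934 -0.4129 -0.0277] 0.0824837620954687
both [ 0.2049 -0.3651 -1.194 ] 0.11736997771279101
clk 21.6 pos [0.6003 0.2512 0.1567] jaw 1.869 w 0.0853 F [-0.1  1.1 -0.7] q7 1.37
  -> d [  3.63   9.91 -21.78] r [ 0.677  0.012 -0.003]
```

View pics/s9.png

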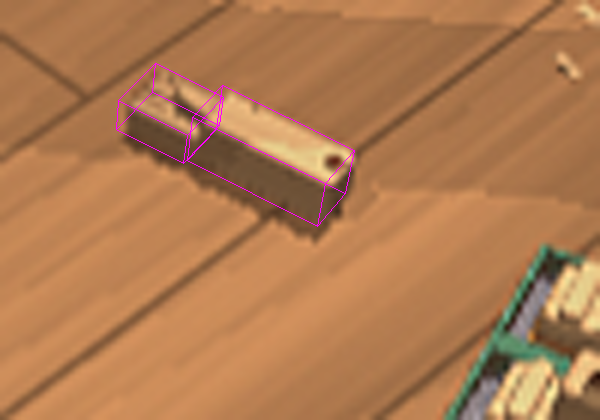

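View pics/t9.png

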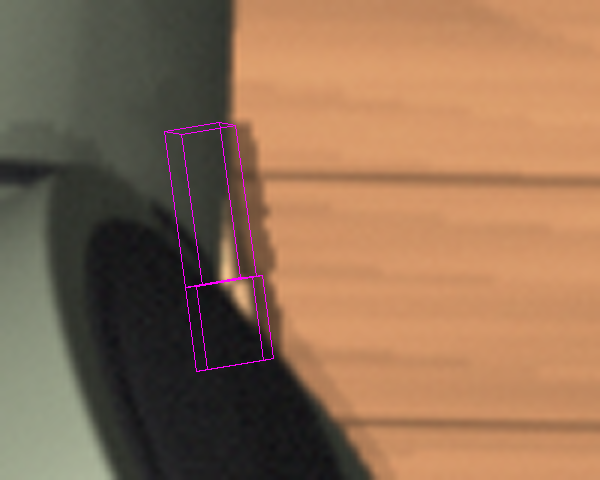

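```bash
python3 - <<'E'
from h import *
go([.3645,.2818,.12],np.pi/2+.175)
E
```

```text
clk 21.6 pos [0.6003 0.2512 0.1567] jaw 1.869 w 0.0853 F [-0.1  1.1 -0.7] q7 1.37
  -> d [  3.63   9.85 -21.65] r [ 0.706  0.012 -0.003]
```

Request:
send_rows([
  {"dx": 0, "dy": 2.4, "dz": -5.2, "rx": 0.3, "ry": 0, "rz": 0, "fingers": -1},
  {"dx": 0, "dy": 4.8, "dz": -10.4, "rx": 0.6, "ry": 0, "rz": 0, "fingers": -1},
  {"dx": 1, "dy": 7.2, "dz": -15.6, "rx": 0.7, "ry": 0, "rz": 0, "fingers": -1},
  {"dx": 3.6, "dy": 9.85, "dz": -20.5, "rx": 0.7, "ry": 0, "rz": 0, "fingers": -1},
  {"dx": 3.6, "dy": 9.85, "dz": -21.65, "rx": 0.7, "ry": 0, "rz": 0, "fingers": -1},
  {"dx": 3.6, "dy": 9.85, "dz": -21.65, "rx": 0.7, "ry": 0, "rz": 0, "fingers": -1},
  {"dx": 3.6, "dy": 9.85, "dz": -21.65, "rx": 0.7, "ry": 0, "rz": 0, "fingers": -1},
  {"dx": 3.6, "dy": 9.85, "dz": -21.65, "rx": 0.7, "ry": 0, "rz": 0, "fingers": -1},
])

```text
clock: 22.6
position: [0.3651, 0.2814, 0.1191]
tool_rot: [0.302, 1.57, 0.477]
force: [-0.0, -0.7, -0.1]
grip_width: 0.0851
```

```bash
python3 - <<'E'
from h import *
go([.3645,.2818,.02],np.pi/2+.175)
E
```

```text
clk 22.6 pos [0.3651 0.2814 0.1191] jaw 1.746 w 0.0851 F [-0.  -0.7 -0.1] q7 0.96
  -> d [ 9.91  0.04 -0.05] r [-0.002  0.004 -0.001]
```

Request:
send_rows([
  {"dx": 4, "dy": 0, "dz": 0, "rx": 0, "ry": 0, "rz": 0, "fingers": -1},
  {"dx": 8, "dy": 0, "dz": 0, "rx": 0, "ry": 0, "rz": 0, "fingers": -1},
  {"dx": 9.9, "dy": 0, "dz": 0, "rx": 0, "ry": 0, "rz": 0, "fingers": -0.6},
  {"dx": 9.9, "dy": 0, "dz": 0, "rx": 0, "ry": 0, "rz": 0, "fingers": 0},
  {"dx": 9.9, "dy": 0, "dz": 0, "rx": 0, "ry": 0, "rz": 0, "fingers": 1},
  {"dx": 9.9, "dy": 0, "dz": 0, "rx": 0, "ry": 0, "rz": 0, "fingers": 1},
  {"dx": 9.9, "dy": 0, "dz": 0, "rx": 0, "ry": 0, "rz": 0, "fingers": 1},
  {"dx": 9.9, "dy": 0, "dz": 0, "rx": 0, "ry": 0, "rz": 0, "fingers": 1},
])

```text
clock: 23.6
position: [0.3646, 0.2819, 0.021]
tool_rot: [0.485, 1.569, 0.66]
force: [-0.7, -0.7, 8.6]
grip_width: 0.0272
```

```bash
python3 - <<'E'
from h import *
yaw=.116
c,s=np.cos(yaw),np.sin(yaw); o=np.array([.6475,.0195]); 
for sg in (1,-1):
    b=o+sg*.031*np.array([-s,c]); print(b,b+.005*np.array([c,s]))
t=o+.031*np.array([-s,c])+.005*np.array([c,s])
go([*t,.16],np.pi/2+yaw)
E
```

```text
[0.64391206 0.05029167] [0.64887846 0.05087037]
[ 0.65108794 -0.01129167] [ 0.65605434 -0.01071297]
clk 23.6 pos [0.3646 0.2819 0.021 ] jaw 1.747 w 0.0272 F [-0.7 -0.7  8.6] q7 0.95
  -> d [-13.89 -27.71  23.97] r [ 0.343  0.008 -0.005]
```

Request:
send_rows([
  {"dx": -3, "dy": 0, "dz": 0, "rx": 0, "ry": 0, "rz": 0, "fingers": 1},
  {"dx": -8, "dy": 0, "dz": 0, "rx": 0, "ry": 0, "rz": 0, "fingers": 1},
  {"dx": -13, "dy": -2, "dz": 2, "rx": 0.1, "ry": 0, "rz": 0, "fingers": 1},
  {"dx": -14, "dy": -6.5, "dz": 6, "rx": 0.2, "ry": 0, "rz": 0, "fingers": 1},
  {"dx": -14, "dy": -11, "dz": 10, "rx": 0.34, "ry": 0, "rz": 0, "fingers": 1},
  {"dx": -14, "dy": -15.5, "dz": 14, "rx": 0.34, "ry": 0, "rz": 0, "fingers": 1},
  {"dx": -14, "dy": -20, "dz": 18, "rx": 0.34, "ry": 0, "rz": 0, "fingers": 1},
  {"dx": -14, "dy": -24, "dz": 21.5, "rx": 0.34, "ry": 0, "rz": 0, "fingers": 1},
])

```text
clock: 24.6
position: [0.6193, 0.0812, 0.1608]
tool_rot: [0.096, 1.57, 0.212]
force: [-0.1, 2.3, -0.2]
grip_width: 0.0272
```

Request:
send_rows([
  {"dx": 0, "dy": -3.5, "dz": 2.6, "rx": 0, "ry": 0, "rz": 0, "fingers": 1},
  {"dx": 2, "dy": -3.5, "dz": 2.6, "rx": 0, "ry": 0, "rz": 0, "fingers": 1},
  {"dx": 5, "dy": -3.5, "dz": 2.6, "rx": 0, "ry": 0, "rz": 0, "fingers": 1},
  {"dx": 8, "dy": -3.5, "dz": 2.6, "rx": 0, "ry": 0, "rz": 0, "fingers": 1},
  {"dx": 8.5, "dy": -3.5, "dz": 2.6, "rx": 0, "ry": 0, "rz": 0, "fingers": 1},
  {"dx": 8.5, "dy": -3.5, "dz": 2.6, "rx": 0, "ry": 0, "rz": 0, "fingers": 1},
  {"dx": 8.5, "dy": -3.5, "dz": 2.6, "rx": 0, "ry": 0, "rz": 0, "fingers": 1},
  {"dx": 8.5, "dy": -3.5, "dz": 2.6, "rx": 0, "ry": 0, "rz": 0, "fingers": 1},
])

```text
clock: 25.6
position: [0.6481, 0.0513, 0.076]
tool_rot: [0.008, 1.569, 0.124]
force: [-0.5, -0.3, -0.8]
grip_width: 0.0272
```

```bash
python3 - <<'E'
from h import *
a=grab_frame("scene"); b=grab_frame("top"); s=telemetry.observe(); P=s["position"]; yaw=.116
go([.6489,.0509,.027],np.pi/2+yaw)
c,n=np.cos(yaw),np.sin(yaw)
tr=[(M["forearm_tray"],(.6475,.0195,yaw)),([box(-72,72,6,56,5,12),box(-72,72,-56,-6,5,12)],(.6475,.0195,yaw))]
it=[(M["forearm"],(P[0]-.005*c,P[1]-.005*n,yaw,P[2]-.021))]
draw(a,tr+it,"pics/s10.png",(310,150,450,290),5); draw(b,tr+it,"pics/t10.png",(240,100,350,200),6)
E
```

```text
clk 25.7 pos [0.6479 0.0513 0.0756] jaw 1.688 w 0.0273 F [ 0.3  0.2 -0.7] q7 1.55
  -> d [ 4.86 -0.05  0.09] r [0.005 0.004 0.   ]
```

View pics/s10.png

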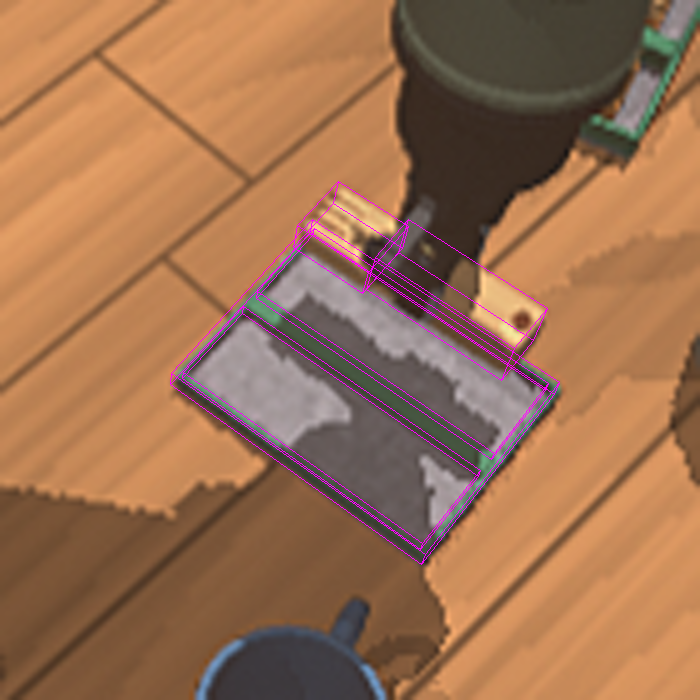

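View pics/t10.png

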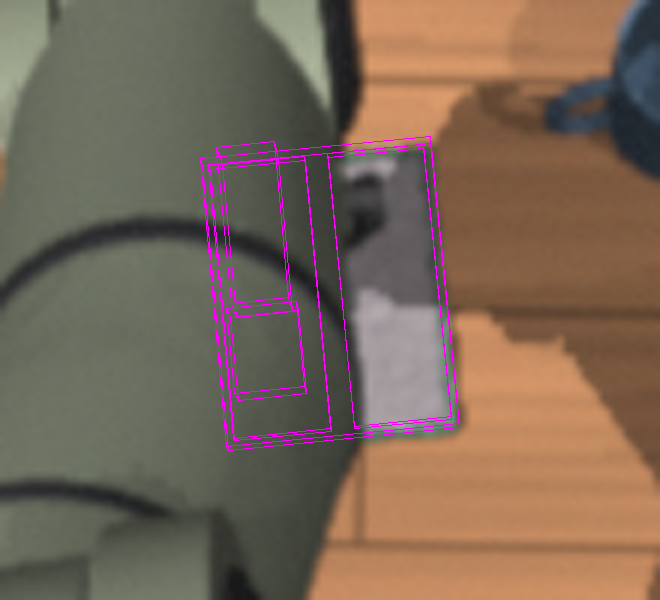

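Request:
send_rows([
  {"dx": 1.5, "dy": -0.1, "dz": 0, "rx": 0, "ry": 0, "rz": 0, "fingers": 1},
  {"dx": 3, "dy": -0.1, "dz": 0, "rx": 0, "ry": 0, "rz": 0, "fingers": 1},
  {"dx": 4.2, "dy": -0.1, "dz": 0, "rx": 0, "ry": 0, "rz": 0, "fingers": 1},
  {"dx": 4.7, "dy": -0.1, "dz": 0, "rx": 0, "ry": 0, "rz": 0, "fingers": 1},
  {"dx": 4.9, "dy": -0.1, "dz": 0, "rx": 0, "ry": 0, "rz": 0, "fingers": 1},
  {"dx": 5.0, "dy": -0.1, "dz": 0, "rx": 0, "ry": 0, "rz": 0, "fingers": 1},
  {"dx": 5.0, "dy": -0.1, "dz": 0, "rx": 0, "ry": 0, "rz": 0, "fingers": 1},
  {"dx": 5.0, "dy": -0.1, "dz": 0, "rx": 0, "ry": 0, "rz": 0, "fingers": 1},
])

```text
clock: 26.7
position: [0.6473, 0.0502, 0.026]
tool_rot: [3.102, 1.57, -3.064]
force: [-10.6, 0.0, 16.5]
grip_width: 0.0274
```

Contact at the expected height (0.026). Release with a part opening, rise.

Request:
send_rows([
  {"dx": -0.06, "dy": 0, "dz": 0, "rx": 0, "ry": 0, "rz": 0, "fingers": 1},
  {"dx": -0.06, "dy": 0, "dz": 0, "rx": 0, "ry": 0, "rz": 0, "fingers": -0.1},
  {"dx": -0.06, "dy": 0, "dz": 0, "rx": 0, "ry": 0, "rz": 0, "fingers": -0.1},
  {"dx": -0.06, "dy": 0, "dz": 0, "rx": 0, "ry": 0, "rz": 0, "fingers": -0.1},
  {"dx": -0.06, "dy": 0, "dz": 0, "rx": 0, "ry": 0, "rz": 0, "fingers": -0.1},
  {"dx": -2, "dy": 0, "dz": 0, "rx": 0, "ry": 0, "rz": 0, "fingers": -0.1},
  {"dx": -7, "dy": 0, "dz": 0, "rx": 0, "ry": 0, "rz": 0, "fingers": -0.1},
  {"dx": -12, "dy": 0, "dz": 0, "rx": 0, "ry": 0, "rz": 0, "fingers": -1},
])

```text
clock: 27.7
position: [0.6477, 0.0502, 0.1477]
tool_rot: [-0.012, 1.57, 0.105]
force: [-0.1, 0.1, -0.5]
grip_width: 0.0639
```

```bash
python3 - <<'E'
from h import *
go([.3650,-.2893,.13],np.pi/2)
s=telemetry.observe(); print(s["qpos"].round(2))
E
```

```text
clk 27.7 pos [0.6477 0.0502 0.1477] jaw 1.687 w 0.0639 F [-0.1  0.1 -0.5] q7 1.55
  -> d [  1.75 -30.42 -32.03] r [ 0.669  0.003 -0.   ]
[-0.2   0.66  0.05  1.61 -0.04  0.87  1.55]
```

Request:
send_rows([
  {"dx": 0, "dy": -4.3, "dz": -4.5, "rx": 0.1, "ry": 0, "rz": 0, "fingers": -1},
  {"dx": 0, "dy": -8.6, "dz": -9, "rx": 0.2, "ry": 0, "rz": 0, "fingers": -1},
  {"dx": 0, "dy": -12.9, "dz": -13.5, "rx": 0.3, "ry": 0, "rz": 0, "fingers": -1},
  {"dx": 0, "dy": -17.2, "dz": -18, "rx": 0.4, "ry": 0, "rz": 0, "fingers": -1},
  {"dx": 0, "dy": -21.5, "dz": -22.5, "rx": 0.5, "ry": 0, "rz": 0, "fingers": -1},
  {"dx": 0, "dy": -25.5, "dz": -27, "rx": 0.6, "ry": 0, "rz": 0, "fingers": -1},
  {"dx": 1, "dy": -29, "dz": -30.5, "rx": 0.67, "ry": 0, "rz": 0, "fingers": -1},
  {"dx": 1.7, "dy": -30.4, "dz": -32, "rx": 0.67, "ry": 0, "rz": 0, "fingers": -1},
])

```text
clock: 28.7
position: [0.3637, -0.2913, 0.1291]
tool_rot: [-0.871, 1.569, -0.874]
force: [1.0, -0.1, 0.0]
grip_width: 0.085
```

Request:
send_rows([
  {"dx": 0, "dy": 0, "dz": 0, "rx": 0, "ry": 0, "rz": 0, "fingers": -1},
  {"dx": 0, "dy": 0, "dz": 0, "rx": 0, "ry": 0, "rz": 0, "fingers": -1},
  {"dx": 0, "dy": 0, "dz": 0, "rx": 0, "ry": 0, "rz": 0, "fingers": -1},
  {"dx": 0, "dy": 0, "dz": 0, "rx": 0, "ry": 0, "rz": 0, "fingers": -1},
  {"dx": 0, "dy": 0, "dz": 0, "rx": 0, "ry": 0, "rz": 0, "fingers": -1},
  {"dx": 0, "dy": 0, "dz": 0, "rx": 0, "ry": 0, "rz": 0, "fingers": -1},
  {"dx": 0, "dy": 0, "dz": 0, "rx": 0, "ry": 0, "rz": 0, "fingers": -1},
  {"dx": 0, "dy": 0, "dz": 0, "rx": 0, "ry": 0, "rz": 0, "fingers": -1},
])

```text
clock: 29.7
position: [0.3654, -0.289, 0.128]
tool_rot: [-0.923, 1.571, -0.923]
force: [0.1, 0.3, 0.1]
grip_width: 0.0858
```

```bash
python3 - <<'E'
from h import *
a=grab_frame("scene"); b=grab_frame("top")
go([.3650,-.2895,.02],np.pi/2)
it=[(M["forearm"],(.36,-.2895,.0)),(M["forearm"],(.6425,.0497,.116,.005))]
draw(a,it,"pics/s11.png",(170,190,290,290),6); draw(a,it,"pics/s11b.png",(310,150,450,290),5); draw(b,it,"pics/t11.png",(170,100,350,200),4.4)
E
```

```text
clk 29.8 pos [ 0.3654 -0.289   0.128 ] jaw 1.571 w 0.0852 F [ 0.7  0.  -0.1] q7 2.17
  -> d [10.8  -0.05 -0.03] r [-0.001 -0.    -0.   ]
```

View pics/s11.png

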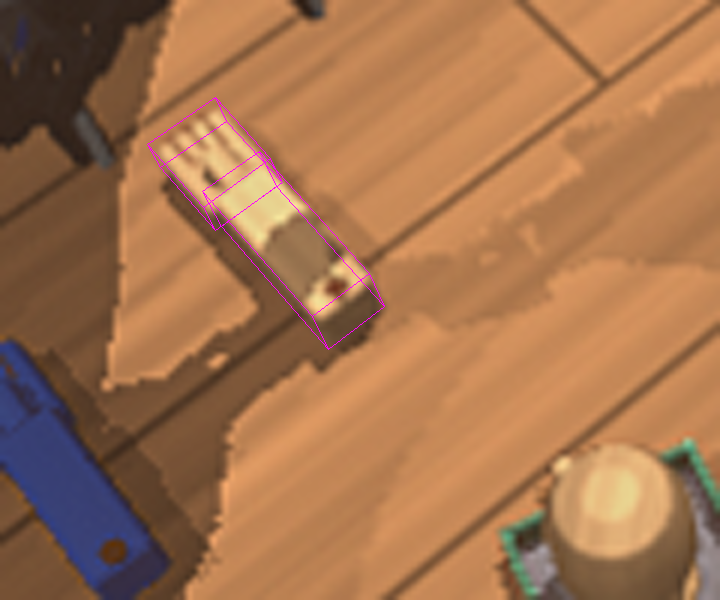

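View pics/s11b.png

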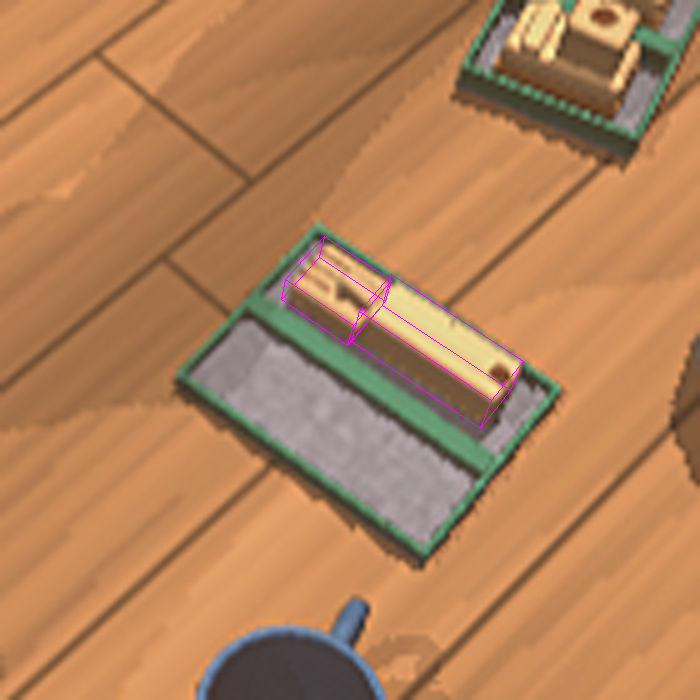

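View pics/t11.png

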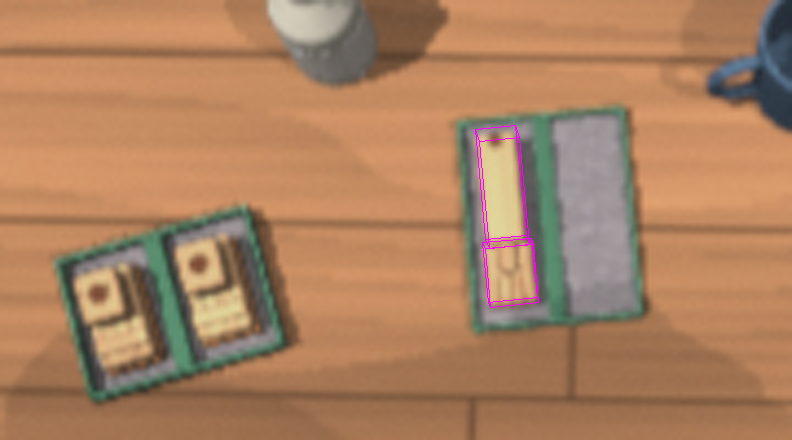

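Request:
send_rows([
  {"dx": 4, "dy": 0, "dz": 0, "rx": 0, "ry": 0, "rz": 0, "fingers": -1},
  {"dx": 8, "dy": 0, "dz": 0, "rx": 0, "ry": 0, "rz": 0, "fingers": -1},
  {"dx": 10.8, "dy": 0, "dz": 0, "rx": 0, "ry": 0, "rz": 0, "fingers": -0.6},
  {"dx": 10.8, "dy": 0, "dz": 0, "rx": 0, "ry": 0, "rz": 0, "fingers": 0},
  {"dx": 10.8, "dy": 0, "dz": 0, "rx": 0, "ry": 0, "rz": 0, "fingers": 1},
  {"dx": 10.8, "dy": 0, "dz": 0, "rx": 0, "ry": 0, "rz": 0, "fingers": 1},
  {"dx": 10.8, "dy": 0, "dz": 0, "rx": 0, "ry": 0, "rz": 0, "fingers": 1},
  {"dx": 10.8, "dy": 0, "dz": 0, "rx": 0, "ry": 0, "rz": 0, "fingers": 1},
])

```text
clock: 30.8
position: [0.3659, -0.2894, 0.0212]
tool_rot: [-0.571, 1.569, -0.571]
force: [-0.9, 0.5, 12.0]
grip_width: 0.0277
```

```bash
python3 - <<'E'
from h import *
go([.656,-.0107,.16],np.pi/2+.116)
E
```

```text
clk 30.8 pos [ 0.3659 -0.2894  0.0212] jaw 1.571 w 0.0277 F [-0.9  0.5 12. ] q7 2.19
  -> d [-13.87  27.86  29.03] r [-0.666  0.009  0.006]
```

Request:
send_rows([
  {"dx": -3, "dy": 0, "dz": 0, "rx": 0, "ry": 0, "rz": 0, "fingers": 1},
  {"dx": -8, "dy": 0, "dz": 0, "rx": 0, "ry": 0, "rz": 0, "fingers": 1},
  {"dx": -13, "dy": 2, "dz": 2, "rx": -0.1, "ry": 0, "rz": 0, "fingers": 1},
  {"dx": -14, "dy": 6.3, "dz": 6.3, "rx": -0.2, "ry": 0, "rz": 0, "fingers": 1},
  {"dx": -14, "dy": 10.6, "dz": 10.8, "rx": -0.4, "ry": 0, "rz": 0, "fingers": 1},
  {"dx": -14, "dy": 15, "dz": 15.3, "rx": -0.5, "ry": 0, "rz": 0, "fingers": 1},
  {"dx": -14, "dy": 19.2, "dz": 19.8, "rx": -0.66, "ry": 0, "rz": 0, "fingers": 1},
  {"dx": -14, "dy": 23.5, "dz": 24.2, "rx": -0.66, "ry": 0, "rz": 0, "fingers": 1},
])

```text
clock: 31.8
position: [0.6088, -0.0525, 0.161]
tool_rot: [-0.264, 1.57, -0.149]
force: [-0.3, -1.1, 0.1]
grip_width: 0.0275
```

```bash
python3 - <<'E'
from h import *
go([.655,-.0107,.08],np.pi/2+.116)
E
```

```text
clk 31.8 pos [ 0.6088 -0.0525  0.161 ] jaw 1.686 w 0.0275 F [-0.3 -1.1  0.1] q7 1.7
  -> d [8.11 3.62 5.06] r [-0.003  0.007  0.002]
```

Request:
send_rows([
  {"dx": 0, "dy": 3.6, "dz": 5, "rx": 0, "ry": 0, "rz": 0, "fingers": 1},
  {"dx": 2, "dy": 3.6, "dz": 5, "rx": 0, "ry": 0, "rz": 0, "fingers": 1},
  {"dx": 5, "dy": 3.6, "dz": 5, "rx": 0, "ry": 0, "rz": 0, "fingers": 1},
  {"dx": 8, "dy": 3.6, "dz": 5, "rx": 0, "ry": 0, "rz": 0, "fingers": 1},
  {"dx": 8.5, "dy": 3.6, "dz": 5, "rx": 0, "ry": 0, "rz": 0, "fingers": 1},
  {"dx": 8.5, "dy": 3.6, "dz": 5, "rx": 0, "ry": 0, "rz": 0, "fingers": 1},
  {"dx": 8.5, "dy": 3.6, "dz": 5, "rx": 0, "ry": 0, "rz": 0, "fingers": 1},
  {"dx": 8.5, "dy": 3.6, "dz": 5, "rx": 0, "ry": 0, "rz": 0, "fingers": 1},
])

```text
clock: 32.8
position: [0.6534, -0.0126, 0.076]
tool_rot: [-0.078, 1.569, 0.037]
force: [-0.1, -0.4, 0.0]
grip_width: 0.0274
```

```bash
python3 - <<'E'
from h import *
a=grab_frame("scene")
go([.655,-.0107,.0262],np.pi/2+.116)
draw(a,[],"pics/s12.png",(310,150,450,290),5)
E
```

```text
clk 32.85 pos [ 0.6533 -0.0125  0.0758] jaw 1.686 w 0.0272 F [ 0.5 -0.2 -0.2] q7 1.65
  -> d [4.96 0.16 0.19] r [-0.006  0.006  0.   ]
```

View pics/s12.png

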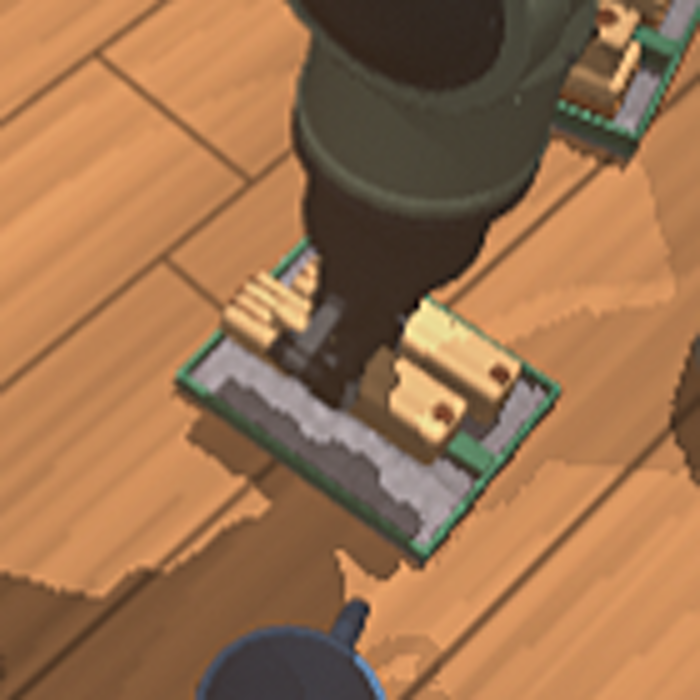

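Request:
send_rows([
  {"dx": 1.5, "dy": 0.05, "dz": 0.1, "rx": 0, "ry": 0, "rz": 0, "fingers": 1},
  {"dx": 3, "dy": 0.05, "dz": 0.1, "rx": 0, "ry": 0, "rz": 0, "fingers": 1},
  {"dx": 4.2, "dy": 0.05, "dz": 0.1, "rx": 0, "ry": 0, "rz": 0, "fingers": 1},
  {"dx": 4.7, "dy": 0.05, "dz": 0.1, "rx": 0, "ry": 0, "rz": 0, "fingers": 1},
  {"dx": 4.9, "dy": 0.05, "dz": 0.1, "rx": 0, "ry": 0, "rz": 0, "fingers": 1},
  {"dx": 5.0, "dy": 0.05, "dz": 0.1, "rx": 0, "ry": 0, "rz": 0, "fingers": 1},
  {"dx": 5.0, "dy": 0.05, "dz": 0.1, "rx": 0, "ry": 0, "rz": 0, "fingers": 1},
  {"dx": 5.0, "dy": 0.05, "dz": 0.1, "rx": 0, "ry": 0, "rz": 0, "fingers": 1},
])

```text
clock: 33.85
position: [0.6534, -0.012, 0.0262]
tool_rot: [2.991, 1.57, 3.106]
force: [-12.7, -0.1, 23.8]
grip_width: 0.0273
```

Request:
send_rows([
  {"dx": -0.07, "dy": 0, "dz": 0, "rx": 0, "ry": 0, "rz": 0, "fingers": 1},
  {"dx": -0.07, "dy": 0, "dz": 0, "rx": 0, "ry": 0, "rz": 0, "fingers": -0.1},
  {"dx": -0.07, "dy": 0, "dz": 0, "rx": 0, "ry": 0, "rz": 0, "fingers": -0.1},
  {"dx": -0.07, "dy": 0, "dz": 0, "rx": 0, "ry": 0, "rz": 0, "fingers": -0.1},
  {"dx": -0.07, "dy": 0, "dz": 0, "rx": 0, "ry": 0, "rz": 0, "fingers": -0.1},
  {"dx": -2, "dy": 0, "dz": 0, "rx": 0, "ry": 0, "rz": 0, "fingers": -0.1},
  {"dx": -8, "dy": 0, "dz": 0, "rx": 0, "ry": 0, "rz": 0, "fingers": -0.1},
  {"dx": -14, "dy": 0, "dz": 0, "rx": 0, "ry": 0, "rz": 0, "fingers": -0.1},
])

```text
clock: 34.85
position: [0.6537, -0.012, 0.1679]
tool_rot: [-0.151, 1.57, -0.036]
force: [0.6, 0.9, 0.2]
grip_width: 0.0467
```

Request:
send_rows([
  {"dx": -4, "dy": 0, "dz": 0, "rx": 0, "ry": 0, "rz": 0, "fingers": -0.5},
  {"dx": -6, "dy": -2, "dz": -4, "rx": 0, "ry": 0, "rz": 0, "fingers": -0.5},
  {"dx": -6, "dy": -4, "dz": -8, "rx": 0, "ry": 0, "rz": 0, "fingers": -0.5},
  {"dx": -6, "dy": -6, "dz": -12, "rx": 0, "ry": 0, "rz": 0, "fingers": -0.5},
  {"dx": -6, "dy": -8, "dz": -16, "rx": 0, "ry": 0, "rz": 0, "fingers": -0.5},
  {"dx": -6, "dy": -10, "dz": -20, "rx": 0, "ry": 0, "rz": 0, "fingers": -0.5},
  {"dx": -6, "dy": -10, "dz": -20, "rx": 0, "ry": 0, "rz": 0, "fingers": -0.5},
  {"dx": -6, "dy": -10, "dz": -20, "rx": 0, "ry": 0, "rz": 0, "fingers": -0.5},
])

```text
clock: 35.85
position: [0.4673, -0.134, 0.226]
tool_rot: [-0.106, 1.569, 0.01]
force: [1.2, -0.2, 0.9]
grip_width: 0.0639
```

```bash
python3 - <<'E'
from h import *
a=grab_frame("scene"); b=grab_frame("top")
go([.45,-.1,.3],np.pi/2)
draw(a,[],"pics/s13.png",(240,110,480,310),3.3); draw(b,[],"pics/t13.png",(160,80,420,240),3)
E
```

```text
clk 35.95 pos [ 0.4674 -0.1336  0.2254] jaw 1.687 w 0.064 F [ 0.4  0.7 -1.1] q7 1.88
  -> d [-7.46  3.54 -1.33] r [ 0.665  0.005 -0.   ]
```

View pics/s13.png

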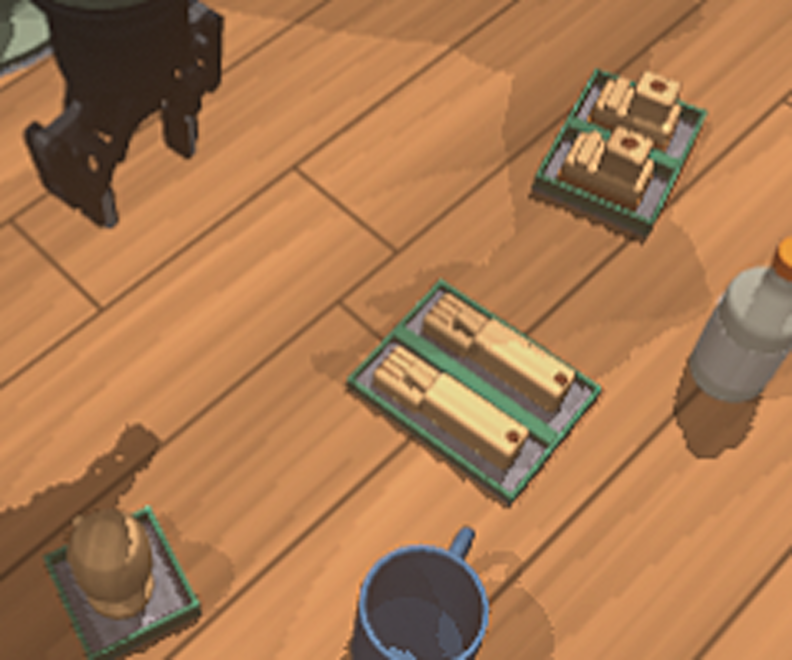

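View pics/t13.png

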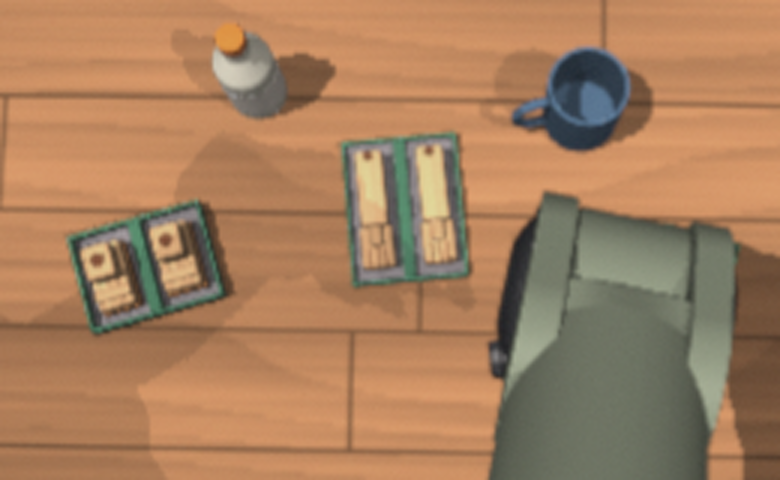

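Everything is in place: the head is upright in its tray (scene crop 110,560), the shoes are in both bays (610,160 and 640,105), and the forearms lie flat in both bays (450,410 and 500,345). The bottle, the mug and both blue forearms have not been touched. Handing in.

```bash
python3 - <<'E'
from workcell import job
print(job.job_done())
E
```

```text
the job is handed in; nothing more can be done
None
```

All five parts are in their trays and the job is handed in, at about 36 s of the 125 s allowed. I placed the head first, then the two shoes, then the two pale forearms. Each part was lowered until it touched the floor at the expected height, with 16–24 N measured at the wrist, then released.

The last pictures, from both cameras, show:
- **Head:** standing upright and roughly centred in the square tray. The arm hid it from the top camera, so this check is from the scene camera only.
- **Shoes:** one on its sole in each bay of the shoe tray, in line with the bay.
- **Forearms:** one flat, right way up and along its bay in each bay of the forearm tray.
- **Left alone:** the glue bottle and mug look unmoved, and I did not touch the blue look-alikes. The last pictures did not cover the look-alikes.

The arm is raised and touching nothing. The two cameras disagreed by up to about 4 mm on positions, so I averaged them. The first shoe and the first forearm sit a few millimetres off centre in their bays, clear of the walls. No check failed.

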